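# Split a press-fit valve housing with a wedge and empty it

## Task

Open the valve housing on the bench: squeeze the two orange tabs to unclip the black dust cap and stand the cap, right way up, in the middle of the black rubber mat. With the yellow wedge pushed down into the seam at the left and right ends in turn, a little at a time so that neither end ever gets more than 5 mm ahead of the other, back the grey cover half off by about 10 mm at both ends, then put the wedge back upright in the slot of its blue holder. Lift out every solenoid cartridge and put it in the red tray; leave the other things on the bench alone.

Things in the scene. Friction and masses are not known exactly. Their poses are not given: they have to be found in the camera images.
- housing: Valve housing fixed to the bench, yaw varies: base plate 105 x 210 x 8 mm and two halves, 72 (x) x 180 (y) mm together, top face at z = 60 mm, meeting in an upright seam along y. Origin on the bench, in the seam, mid length. +y: left end; +x: fixed aluminium half; -x: movable grey cover half. For |y| < 64 mm an open cavity with the cartridges under the dust cap; at 64 to 90 mm the halves touch.
- cover: Movable grey cover half, press-fit, x from -36 to 0 mm. About 4 N pushes an end off the fixed half towards housing -x; only that end moves, up to 13 mm, and stays where left. Its lip holds the cartridge collars down by a 3 mm overlap until it has moved away. Origin on the bench at the left end of its seam face (housing y = +77 mm); axes as the housing's while even.
- cover_left (a point): Point on the cover half's seam face at its left end (starts at housing x = 0, y = +77 mm, z = 60 mm). Minus its x in the housing frame is the opening of the left end (0 at the start).
- cover_right (a point): The same at the right end (housing y = -77 mm).
- seam_left (a point): Top middle of the left seam mouth, fixed: housing x = 0, y = +77 mm, z = 60 mm. The wedge goes in here from above, its x across the seam. V mouth 10 mm wide at z = 60 mm, closed at z = 52 mm, tight below to z = 9 mm. The fixed half's face stays at x = 0, so the wedge's middle moves towards -x as it sinks. The dust cap covers the mouth until taken off.
- seam_right (a point): The same at the right end: housing x = 0, y = -77 mm, z = 60 mm.
- cap: Black dust cap clipped on the housing, 44 (x) x 190 (y) mm, 0.1 kg. Origin mid length, under its flanges (clipped on: at housing z = 60 mm, same axes; standing on a flat surface: 20 mm above it, on its end skirts). Top at z = 31 mm. At y = 0 two orange sprung tabs, z = 31 to 57 mm, 20 mm wide, outer faces 38 mm apart along x; squeezed to 26 mm (20 to 40 N) they unhook: lift straight up.
- wedge: Yellow wedge, 0.1 kg, blade down in its holder. Handle 26 (x) x 30 (y) mm, z = 0 to 45 mm. Origin under the handle's middle, at the shoulder. Blade 58 mm long, 20 mm wide (y), tapering in x from 14.6 mm thick at the shoulder to 2.4 mm at the tip (each face leans 0.105 mm per mm). Symmetric.
- wedge_tip (a point): Middle of the wedge's tip, 58 mm below its origin.
- holder: Blue block 70 (x) x 80 (y) x 70 mm high fixed to the bench, with a slot 19 (x) x 24 (y) mm, 66 mm deep, in the middle of its top. Origin at its underside's centre. The wedge stands in it with axes parallel to the holder's and its shoulder on the top (wedge origin 70 mm up).
- tray: Red open tray, 180 (x) x 140 (y) x 45 mm, walls and floor 4 mm, loose on the bench, 0.5 kg. Origin at its underside's centre. It may stand left or right.
- mat: Black rubber mat 250 (x) x 120 (y) x 3 mm on the bench. Origin at its underside's centre. It lies on the side where the tray is not.
- cart1: Solenoid cartridge 1 of up to 4, 0.09 kg: steel body 21 mm across, square brass collar 25 x 25 mm from 42 to 47 mm up, green head 16 mm across from 47 to 76 mm up. Origin: centre of its foot. Starts standing on the base plate inside the housing at housing x = 0, y = 48 mm, z = 8 mm; its head's top is 84 mm above the bench. In the tray it may stand or lie.
- cart2: Solenoid cartridge 2 of up to 4, 0.09 kg: steel body 21 mm across, square brass collar 25 x 25 mm from 42 to 47 mm up, green head 16 mm across from 47 to 76 mm up. Origin: centre of its foot. Starts standing on the base plate inside the housing at housing x = 0, y = 21 mm, z = 8 mm; its head's top is 84 mm above the bench. In the tray it may stand or lie.
- cart3: Solenoid cartridge 3 of up to 4, 0.09 kg: steel body 21 mm across, square brass collar 25 x 25 mm from 42 to 47 mm up, green head 16 mm across from 47 to 76 mm up. Origin: centre of its foot. Starts standing on the base plate inside the housing at housing x = 0, y = -21 mm, z = 8 mm; its head's top is 84 mm above the bench. In the tray it may stand or lie.
- cart4: Solenoid cartridge 4 of up to 4, 0.09 kg: steel body 21 mm across, square brass collar 25 x 25 mm from 42 to 47 mm up, green head 16 mm across from 47 to 76 mm up. Origin: centre of its foot. Starts standing on the base plate inside the housing at housing x = 0, y = -48 mm, z = 8 mm; its head's top is 84 mm above the bench. In the tray it may stand or lie.
- spray1: Small red spray can, 58 mm across, 110 mm high, behind the housing: leave alone.
- spray2: Dark bottle, 58 mm across, 105 mm high, behind the housing: leave alone.
- grease: Grease jar, 70 mm across, behind the housing: leave alone.
- wrench: Wrench lying just behind the housing: leave alone.
- socket: Steel socket, 28 mm across, 35 mm high, standing at the near left: leave alone.
- socket2: Steel socket, 24 mm across, 30 mm high, standing at the near right: leave alone.

How it is judged:
By the outcome, as a careful person would: the job done as asked, in the order asked, and still so for the second after the job is handed in, with the robot touching nothing.
Of cart1, cart2, cart3, cart4 only 2 to 4 are there at a start; the rules pass over those that are not, and their reading is None.
At some moment in a run one of tray may be knocked a few centimetres aside while the robot is not near it.
It also fails if it takes over 210 s, if anything falls off the work surface, if the arm or the gripper's body presses on something with over 40 N, if the wrist force passes 120 N, or if a joint passes its speed limit or range.

## Robot

A 6-joint arm with a two-finger parallel gripper is mounted at the origin on the work surface. World frame = base frame: x ahead of the robot, y to its left, z up, the work surface at z = 0. Lengths are in mm, angles in rad, forces in N, time in s.
With the tool pointing down it reaches from about 250 to 775 mm from the base axis. Payload 4 kg.
Tool frame: the origin (TCP) lies midway between the tips of the shut fingers; the grasp point (between the pads) lies 19 mm behind it; y points along the fingers, x is the direction in which the jaws open and shut, and the axes are right-handed (so a half turn about y gives the same grasp; the last joint's range is limited). The gripper opens to 85 mm and grips with 20 to 120 N. Pads are 22 mm wide; open, the fingers measure 114 mm over their backs; the gripper's body (76 mm by 85 mm) begins 54 mm behind the grasp point. The pads swing forward as they close: fully open they stand 13 mm farther back than shut.
Start: joints at [-1.42, 0.087, 1.371, -0, 1.684, -0.103], TCP at [138.092, -532.399, 231.341] pointing down, gripper open.
Joint ranges: [-3.1, 3.1], [-0.76, 2.03], [0.27, 2.55], [-1.08, 4.22], [0.17, 2.65], [-2.57, 2.57]. Speed limits (rad/s): [2.79, 2.79, 3.14, 3.14, 3.14, 3.14].

## Interface

Orientations are given as a unit quaternion [w, x, y, z].
In Python, from station import telemetry, eyes, job_done, finder gives the robot as it stands.
- The arm moves only by the shell command python3 -m inch 'ROWS' [OPENING] [FORCE]. ROWS is a JSON object of lists of equal length, an entry for each row: "linear": the shift along the tool's x, y, z in mm, a list of three; "twist": the turn, a rotation vector about the tool's x, y, z in rad, a list of three. A call has 1 to 12 rows; each row is the pose to reach, as a shift and turn from the pose measured when the call began, along the tool's axes at that moment; what a row does not reach only later rows make up. A row lasts 1/8 s, in which the tool goes at most 62.5 mm and 10.7 degrees, less where a joint would pass 70% of its speed; a pose out of reach is approached as far as the arm can. A call with a gripper value outside its range is refused whole. OPENING is the closure, from 0 (fully open) to 1 (shut), set as the call begins (- or left out, the last holds). The fingers move at their own pace and stop on an object; FORCE is the grip in N (left out, the last holds). Time passes only in rows, so rows that repeat a pose let the fingers close. It gives the time, the measured TCP pose, the force and the opening at its end, in the units of the state.
- telemetry.sense(): the state, without advancing time (a new reading comes with each control period).
- eyes.capture(name): name is "side" or "top" or "wrist"; returns (picture, depth): 420x560x3 uint8, red, green, blue; 420x560 float32, mm along the optical axis (not along the pixel's ray), 0 where there is no reading.
- eyes.camera_model(name): a dict with "camera_matrix" (3x3 intrinsics, pixels), "R" (3x3) and "t" (3): a world point X has camera coordinates R X + t. Camera axes: x right, y down, z forward; pixel columns grow to the right and rows downward; lengths in mm; the calibration is good to about 2 mm. A picture is of the moment at which its call begins: read the wrist's pose just before it. camera_model takes no time and is no camera call; for the wrist camera it gives the pose at the moment of the call.
- job_done(): hands the job in, once; it reports no verdict.
Trained networks look in the newest picture that a camera, given by its name, has taken for a name from the list of things; names that differ only in an ending like _2 or _b are one class to them, and where a whole thing is asked for, a point or a joint stands for the part that bears it (a point fixed in the world has none). Each returns a list of dicts, best first, with "conf" (0 to 1); they miss things now and then, are a little off and sometimes report something else, mostly with a low value. They report only what shows in the picture. A call takes as long as a camera call.
- finder.spot_in(camera, label): "rect" ([left, top, right, bottom] in pixels, round what is visible of it).
- finder.spot_point(camera, label): "centre" ([row, column] in pixels: a listed point, or the origin of a listed thing).
The state is a dict: "t": time; "joint_positions": joint angles; "joint_vel": joint speeds; "effort": joint torques, N m; "position": TCP position; "orientation": TCP orientation; "wrist_force": force on the tool from outside, world axes, zero at the start; "ft_torque": the same for the moment, N m; "grip_width": finger opening in mm.
Only numpy, scipy, OpenCV 4.12 (cv2) and the standard library are available. Lean on these libraries where they do the work, as an engineer would, in place of code of your own. Each camera call takes 0.05 s, during which the arm holds its last target. There are 200 camera calls.

## Working session

There is one attempt and no reset: what is moved stays moved. The work goes in short steps, Python scripts to look and compute and a shell command to move; the robot and the scene stay as the last step left them, time stands still between calls to the robot, and variables do not carry over. Pictures are saved under pics/ and viewed, about 12 in all and at most 16, crops included, and the job is handed in when it is done.

```bash
ls; mkdir -p pics
cat > h.py <<'E'
import numpy as np, cv2
from scipy.spatial.transform import Rotation as Ro
from station import telemetry, eyes, job_done, finder
def R(q): return Ro.from_quat([q[1],q[2],q[3],q[0]])
def cap(n,save=None):
    m=eyes.camera_model(n); p,d=eyes.capture(n)
    if save: cv2.imwrite('pics/'+save,p[:,:,::-1])
    return p,d,m
def world(m,d=None,rc=None,z=None):
    """pixel (row,col) -> world, by depth map or by known height z; rc None: whole cloud"""
    K=np.array(m['camera_matrix']);Rc=np.array(m['R']);t=np.array(m['t'])
    if rc is None:
        v,u=np.mgrid[:d.shape[0],:d.shape[1]]
        ray=np.stack([(u-K[0,2])/K[0,0],(v-K[1,2])/K[1,1],np.ones(u.shape)],-1)
        return (ray*d[...,None]-t)@Rc
    v,u=rc; ray=np.array([(u-K[0,2])/K[0,0],(v-K[1,2])/K[1,1],1.])
    w=Rc.T@ray; c=-Rc.T@t
    if z is not None: return c+w*(z-c[2])/w[2]
    return c+w*d[int(round(v)),int(round(u))]
def pix(m,X):
    c=np.array(m['R'])@np.array(X)+np.array(m['t']); p=np.array(m['camera_matrix'])@c
    return p[:2]/p[2]
def st():
    s=telemetry.sense(); r=R(s['orientation']).as_matrix()
    print('t',round(s['t'],2),'pos',np.round(s['position'],1),'x',np.round(r[:,0],3),'y',np.round(r[:,1],3),'z',np.round(r[:,2],3),'F',np.round(s['wrist_force'],1),'w',round(s['grip_width'],1),'j',np.round(s['joint_positions'],2))
    return s
def go(P,yaw):
    """linear/twist to put TCP at P, tool y (approach) down, tool x along world yaw (mod pi)"""
    s=telemetry.sense(); r=R(s['orientation'])
    best=None
    for k in (0,np.pi):
        x=np.array([np.cos(yaw+k),np.sin(yaw+k),0]);y=np.array([0,0,-1.]);T=np.stack([x,y,np.cross(x,y)],1)
        tw=(r.inv()*Ro.from_matrix(T)).as_rotvec()
        if best is None or np.linalg.norm(tw)<np.linalg.norm(best): best=tw
    l=r.inv().apply(np.array(P)-np.array(s['position']))
    print('linear',np.round(l,1),'twist',np.round(best,3),'deg',round(np.degrees(np.linalg.norm(best)),1))
E
python3 - <<'E'
from h import *
st()
for n in('top','side'):
    p,d,m=cap(n,n+'0.png')
    print(n,-np.array(m['R']).T@m['t'])
    for l in ['housing','cover_left','cover_right','seam_left','seam_right','cap','wedge','wedge_tip','holder','tray','mat','cart1','socket','socket2','spray1','grease','wrench']:
        r=finder.spot_point(n,l)[:2]
        print(l,[(np.round(a['centre']),round(a['conf'],2)) for a in r])
E
```

```text
pics
t 0.0 pos [ 138.  -531.9  230.1] x [ 0.251 -0.968 -0.002] y [-0.     0.002 -1.   ] z [0.968 0.251 0.   ] F [ 0.5 -0.1  0.7] w 85.4 j [-1.42  0.09  1.37  0.    1.68 -0.1 ]
top [406.85716231  -3.54042419 986.05262255]
housing [(array([232., 306.]), 0.73)]
cover_left [(array([215., 276.]), 0.8)]
cover_right [(array([239., 339.]), 0.83)]
seam_left [(array([216., 275.]), 0.56)]
seam_right [(array([237., 342.]), 0.71)]
cap [(array([227., 310.]), 0.71)]
wedge [(array([289., 213.]), 0.68), (array([284., 289.]), 0.56)]
wedge_tip []
holder [(array([285., 291.]), 0.95)]
tray [(array([212., 158.]), 0.96)]
mat [(array([249., 414.]), 0.67)]
cart1 []
socket [(array([241., 340.]), 0.75), (array([290., 212.]), 0.55)]
socket2 [(array([241., 340.]), 0.75), (array([290., 212.]), 0.55)]
spray1 [(array([160., 233.]), 0.63), (array([167., 361.]), 0.6)]
grease [(array([147., 299.]), 0.72), (array([282., 292.]), 0.58)]
wrench [(array([173., 294.]), 0.61), (array([213., 160.]), 0.3)]
side [ 220.50514531 -605.03294932  465.90008344]
housing [(array([248., 279.]), 0.62), (array([207., 268.]), 0.44)]
cover_left [(array([205., 265.]), 0.98)]
cover_right [(array([240., 292.]), 0.61)]
seam_left [(array([205., 268.]), 0.93), (array([246., 276.]), 0.19)]
seam_right [(array([244., 292.]), 0.7), (array([202., 268.]), 0.62)]
cap [(array([220., 278.]), 0.87)]
wedge [(array([226., 212.]), 0.81)]
wedge_tip [(array([256., 383.]), 0.62)]
holder [(array([256., 211.]), 0.9), (array([217., 323.]), 0.26)]
tray [(array([176., 215.]), 0.62), (array([258., 384.]), 0.31)]
mat [(array([341., 355.]), 0.61)]
cart1 [(array([222., 277.]), 0.16)]
socket [(array([217., 165.]), 0.75), (array([318., 227.]), 0.62)]
socket2 [(array([217., 165.]), 0.75), (array([318., 227.]), 0.62)]
spray1 [(array([256., 382.]), 0.92), (array([191., 295.]), 0.77)]
grease [(array([219., 349.]), 0.78)]
wrench [(array([218., 324.]), 0.98)]
```

Run:
```python
from h import *
p,d,m=cap('top')
c=cv2.resize(p[120:330,100:480],None,fx=2.1,fy=2.1,interpolation=cv2.INTER_CUBIC)
cv2.imwrite('pics/top0c.png',c[:,:,::-1]); np.save('top0.npy',d)
W=world(m,d); np.save('W0.npy',W); np.save('P0.npy',p)
def reg(mask,n):
    q=W[mask][:,:2].astype(np.float32); print(n,mask.sum(), cv2.minAreaRect(q) if len(q)>5 else '')
z=W[...,2]; hsv=cv2.cvtColor(p,cv2.COLOR_RGB2HSV); H,S,V=cv2.split(hsv)
roi=np.zeros(z.shape,bool); roi[180:270,255:375]=1
reg(roi&(abs(z-91)<6),'captop')
reg(roi&(abs(z-60)<4),'z60')
reg((S>120)&(H>20)&(H<35)&(z>90),'yellow')
reg((S>100)&(H>95)&(H<125)&(abs(z-70)<6),'blue')
mk=(S>120)&((H<6)|(H>174))&(z>35)&(z<50);mk[:,:110]=0;mk[:,205:]=0;reg(mk,'tray')
mk=(V<60)&(z<12);mk[:,:360]=0;mk[:200]=0;reg(mk,'mat')
print('holder',world(m,d,(285,291)), 'mat',world(m,z=3,rc=(249,414)),'tray',world(m,z=45,rc=(212,158)))
```

```text
captop 1007 ((575.3927001953125, -43.01245880126953), (127.91881561279297, 45.07787322998047), 75.8310775756836)
z60 1219 ((576.045654296875, -43.06797790527344), (189.99603271484375, 75.11260223388672), 75.48822021484375)
yellow 169 ((627.5244140625, 136.0262451171875), (520.36669921875, 43.70445251464844), 37.11323547363281)
blue 1767 ((579.228759765625, 44.1605224609375), (394.91412353515625, 1208.063720703125), 23.35642433166504)
tray 625 ((685.8155517578125, 345.45501708984375), (371.2091979980469, 139.69195556640625), 12.545270919799805)
mat 5078 ((464.53729248046875, -429.0906066894531), (431.682373046875, 333.7891540527344), 71.07781219482422)
holder [435.9025505  -14.32821854 116.22092377] mat [ 546.90314695 -305.8659116     3.        ] tray [584.0289071  309.38979306  45.        ]
```

View pics/top0c.png

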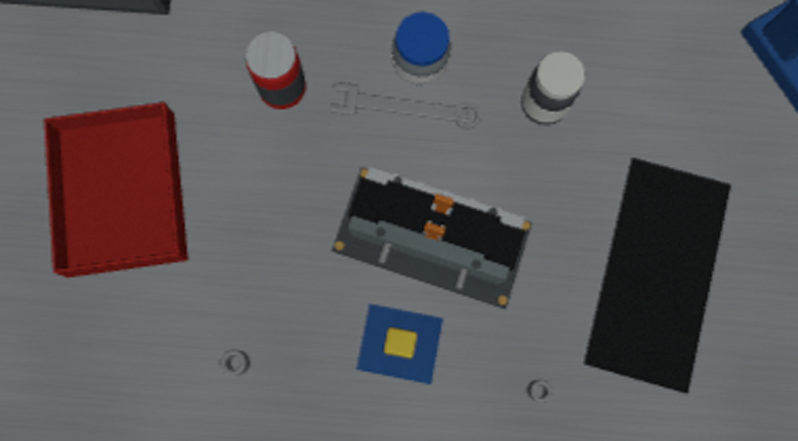

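View pics/side0.png

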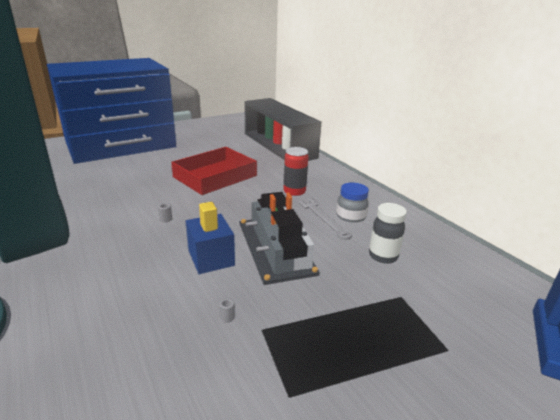

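The pictures show the housing with black cap and orange tabs near the centre. The blue holder with the wedge is at crop (400,343), the mat on the right at (657,275), and the tray on the left at (115,190). I'll refine the geometry.

```bash
cat >> h.py <<'E'
def rect(W,mask,n,q=1.5,pr=True):
    """oriented rectangle of points: yaw of the longer side (deg), centre, sizes"""
    lab,k=cv2.connectedComponents(mask.astype(np.uint8))[::-1] if False else (cv2.connectedComponentsWithStats(mask.astype(np.uint8))[1:3])
    i=1+np.argmax(k[1:,4]); P=W[lab==i]
    (c,s,a)=cv2.minAreaRect(P[:,:2].astype(np.float32))
    if s[0]<s[1]: s=s[::-1]; a+=90
    a=(a+90)%180-90
    if pr: print(n,k[i,4],'c',np.round(c,1),'s',np.round(s,1),'long yaw',round(a,1),'z',np.round(np.median(P[:,2]),1))
    return c,s,a
E
python3 - <<'E'
from h import *
W=np.load('W0.npy');p=np.load('P0.npy');z=W[...,2]
H,S,V=cv2.split(cv2.cvtColor(p,cv2.COLOR_RGB2HSV))
def roi(a,b,c,d):
    r=np.zeros(z.shape,bool); r[a:b,c:d]=1; return r
rh=roi(190,275,250,360)
rect(W,rh&(abs(z-91)<4),'captop')
rect(W,rh&(abs(z-60)<3),'z60')
rect(W,rh&(abs(z-8)<4),'base')
o=rh&(S>150)&(H>5)&(H<20)&(z>95); print('orange',o.sum(),W[o].mean(0), np.sort(W[o][:,2])[[0,-1]])
r=roi(260,305,265,315)
rect(W,r&(abs(z-70)<4),'holder'); rect(W,r&(abs(z-115)<6),'wedgetop')
r=roi(160,255,118,192); rect(W,r&(abs(z-45)<4),'tray'); rect(W,r&(S>120)&(z<20),'trayfloor')
rect(W,roi(190,310,375,452)&(V<50),'mat')
# bench level
print('bench', np.median(W[300:320,200:260,2]))
E
```

```text
captop 986 c [575.3 -43. ] s [127.9  44.9] long yaw 75.8 z 90.8
z60 918 c [575.8 -42.9] s [190.2  74.3] long yaw 76.1 z 60.5
base 956 c [567.3 -40.9] s [210.  104.4] long yaw 75.9 z 7.8
orange 72 [573.47103512 -42.46902498 112.24740295] [ 95.92847596 120.36275057]
holder 969 c [441.4 -11.9] s [79.8 69.8] long yaw 83.1 z 69.8
wedgetop 171 c [441.2 -11.8] s [29.8 25.4] long yaw 84.7 z 114.5
tray 489 c [593.2 325.8] s [181.4 141.3] long yaw 12.3 z 44.2
trayfloor 3520 c [594.9 331.8] s [168.7 124.8] long yaw 12.3 z 3.7
mat 4992 c [ 543.  -194.6] s [388.2 263.5] long yaw -88.7 z 3.1
bench -0.2683090263989624
```

Run:
```python
from h import *
W=np.load('W0.npy');p=np.load('P0.npy');z=W[...,2]
V=p.max(2).astype(int)
r=np.zeros(z.shape,bool); r[190:310,375:452]=1
print(V[251,413],V[200,380],V[300,450])
t=(V[251,413]+V[200,380])//2
rect(W,r&(V<t),'mat')
h=np.array([575.5,-43.0]);a=-0.245
print('now');st()
go([h[0],h[1],231],a); go([h[0],h[1],160],a); go([h[0],h[1],93],a)
```

```text
20 114 108
mat 5074 c [ 483.9 -242.1] s [445.  231.1] long yaw -44.7 z 3.1
now
t 1.85 pos [ 138.1 -532.4  231.3] x [ 0.251 -0.968  0.   ] y [ 0. -0. -1.] z [0.968 0.251 0.   ] F [ 0.2  0.5 -0.2] w 85.7 j [-1.42  0.09  1.37  0.    1.68 -0.1 ]
linear [-3.639e+02  3.000e-01  5.463e+02] twist [ 0.    -1.072  0.   ] deg 61.4
linear [-363.9   71.3  546.3] twist [ 0.    -1.072  0.   ] deg 61.4
linear [-363.9  138.3  546.3] twist [ 0.    -1.072  0.   ] deg 61.4
```

```bash
python3 -m inch '{"linear":[[-364,0,546],[-364,0,546],[-364,0,546],[-364,0,546],[-364,0,546],[-364,0,546],[-364,0,546],[-364,0,546],[-364,0,546],[-364,0,546],[-364,0,546],[-364,0,546]],"twist":[[0,-1.072,0],[0,-1.072,0],[0,-1.072,0],[0,-1.072,0],[0,-1.072,0],[0,-1.072,0],[0,-1.072,0],[0,-1.072,0],[0,-1.072,0],[0,-1.072,0],[0,-1.072,0],[0,-1.072,0]]}' 0.4
python3 - <<'E'
from h import *
W=np.load('W0.npy');p=np.load('P0.npy');z=W[...,2];V=p.max(2)
r=np.zeros(z.shape,bool); r[190:310,375:452]=1
rect(W,r&(V<60)&(abs(z-3)<5),'mat')
st(); p,d,m=cap('wrist','w1.png')
H,S,_=cv2.split(cv2.cvtColor(p,cv2.COLOR_RGB2HSV)); Wc=world(m,d)
o=(S>150)&(H>5)&(H<20)&(Wc[...,2]>95)&(Wc[...,2]<125);q=Wc[o]
u=(q[:,:2]-[575.5,-43])@np.array([[np.cos(-.245),-np.sin(-.245)],[np.sin(-.245),np.cos(-.245)]])
print('orange',o.sum(),q.mean(0),np.percentile(u,[2,50,98],axis=0))
rect(Wc,(abs(Wc[...,2]-91)<4),'captop')
go([575.5,-43,93],-.245)
E
```

```text
t: 3.35
position: [576.1, -41.0, 230.6]
orientation: [0.702, -0.702, 0.085, -0.085]
wrist_force: [-0.5, -0.1, -0.4]
grip_width: 51.5
mat 5030 c [ 546.6 -304.9] s [250.3 120.3] long yaw -11.9 z 3.1
t 3.35 pos [576.1 -41.  230.6] x [ 0.971 -0.239 -0.001] y [-0.001  0.    -1.   ] z [0.239 0.971 0.   ] F [-0.5 -0.1 -0.4] w 51.5 j [-0.17  0.15  1.3   0.    1.69  0.07]
orange 368 [573.33389997 -40.58716289 114.04575686] [[-19.92515438  -9.20798688]
 [-14.46054099   2.46639651]
 [ 17.01196602   9.86756987]]
captop 5166 c [574.3 -43.2] s [128.4  44.1] long yaw 75.7 z 90.8
linear [  0.4 137.9  -0.5] twist [ 0.001  0.002 -0.001] deg 0.1
```

View pics/w1.png

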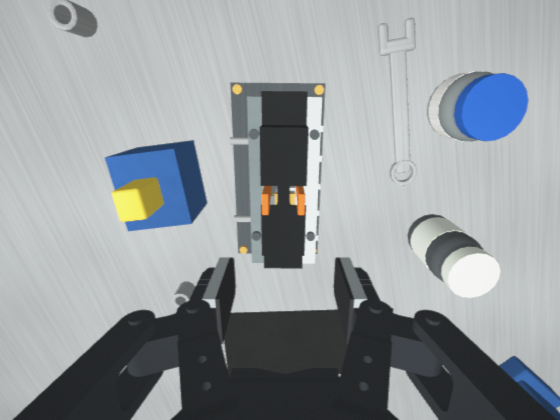

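```bash
python3 -m inch '{"linear":[[-1,60,-0.5],[-1,110,-0.5],[-1,137,-0.5],[-1,137,-0.5],[-1,137,-0.5]],"twist":[[0,0,0],[0,0,0],[0,0,0],[0,0,0],[0,0,0]]}' 0.4
python3 -m inch '{"linear":[[0,0,0],[0,0,0],[0,0,0],[0,0,0],[0,0,0],[0,0,0]],"twist":[[0,0,0],[0,0,0],[0,0,0],[0,0,0],[0,0,0],[0,0,0]]}' 0.75 60
```

```text
t: 4.03
position: [574.9, -43.6, 95.8]
orientation: [-0.702, 0.702, -0.085, 0.087]
wrist_force: [0.1, -1.1, 0.4]
grip_width: 51.0
t: 4.78
position: [575.8, -44.0, 99.3]
orientation: [-0.701, 0.702, -0.084, 0.088]
wrist_force: [-2.4, 0.4, 7.1]
grip_width: 22.1
```

```bash
python3 -m inch '{"linear":[[0,-8,0],[0,-20,0],[0,-40,0],[0,-60,0],[0,-60,0]],"twist":[[0,0,0],[0,0,0],[0,0,0],[0,0,0],[0,0,0]]}'
python3 - <<'E'
from h import *
st(); p,d,m=cap('top','t2.png')
W=world(m,d)
p2,d2,m2=cap('side')
c=np.hstack([cv2.resize(p[190:270,250:370],(480,320)),cv2.resize(p2[150:330,180:400],(391,320))])
cv2.imwrite('pics/t2c.png',c[:,:,::-1])
a=np.radians(-11.9-75.8); print('cap yaw change',a)
go([546.6,-304.9,160],-.245+a)
E
```

```text
t: 5.4
position: [577.0, -44.1, 162.2]
orientation: [-0.701, 0.703, -0.082, 0.09]
wrist_force: [0.1, -0.7, -0.2]
grip_width: 21.8
t 5.4 pos [577.  -44.1 162.2] x [ 0.97  -0.242  0.011] y [ 0.011 -0.003 -1.   ] z [ 0.242  0.97  -0.001] F [ 0.1 -0.7 -0.2] w 21.8 j [-0.17  0.17  1.42 -0.    1.54  0.07]
cap yaw change -1.530653753999027
linear [  35.2   -0.3 -260.3] twist [-0.004  1.531  0.005] deg 87.7
```

View pics/t2c.png

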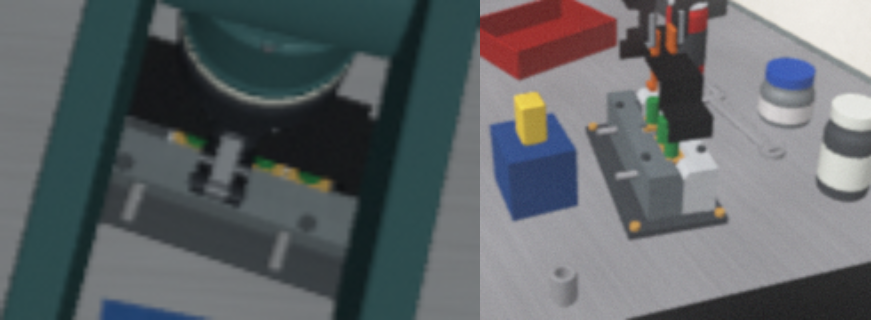

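```bash
python3 -m inch '{"linear":[[0,-40,0],[20,-45,-60],[35,-45,-120],[35,-45,-180],[35,-45,-240],[35,-45,-260],[35,-45,-260],[35,-45,-260],[35,-45,-260],[35,-45,-260],[35,-45,-260]],"twist":[[0,0,0],[0,0.1,0],[0,0.3,0],[0,0.5,0],[0,0.7,0],[0,0.9,0],[0,1.1,0],[0,1.3,0],[0,1.45,0],[0,1.531,0],[0,1.531,0]]}'
python3 - <<'E'
from h import *
st(); p,d,m=cap('top','t3.png'); W=world(m,d); z=W[...,2]
r=np.zeros(z.shape,bool); r[150:340,340:500]=1
V=p.max(2)
go([546.6,-304.9,65],np.radians(-11.9-90))
p2,d2,m2=cap('side','s3.png')
E
```

```text
t: 6.88
position: [545.8, -304.2, 203.0]
orientation: [-0.447, 0.446, -0.547, 0.549]
wrist_force: [0.6, 0.7, -1.4]
grip_width: 21.7
t 6.88 pos [ 545.8 -304.2  203. ] x [-0.202 -0.979  0.   ] y [ 0.003 -0.001 -1.   ] z [ 0.979 -0.202  0.003] F [ 0.6  0.7 -1.4] w 21.7 j [-0.6   0.26  1.23  0.    1.65  1.17]
linear [  0.5 138.3   0.3] twist [-0.004  0.005  0.   ] deg 0.4
```

View pics/s3.png

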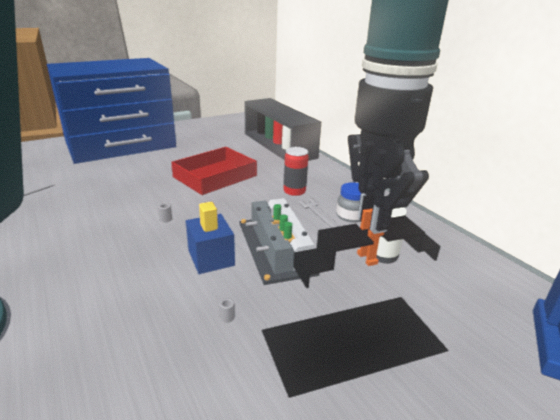

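```bash
python3 -m inch '{"linear":[[0.5,50,0],[0.5,100,0],[0.5,125,0],[0.5,135,0],[0.5,138,0],[0.5,140,0],[0.5,140,0]],"twist":[[0,0,0],[0,0,0],[0,0,0],[0,0,0],[0,0,0],[0,0,0],[0,0,0]]}'
python3 - <<'E'
from h import *
st(); st(); p,d,m=cap('side'); W=world(m,d); 
c=cv2.resize(p[230:400,240:460],None,fx=3,fy=3); cv2.imwrite('pics/s4.png',c[:,:,::-1])
V=p.max(2); k=(V<60)&(W[...,1]<-220)&(W[...,1]>-380)&(W[...,2]>30)&(W[...,2]<90); 
print(np.percentile(W[k][:,2],[1,10,50,90,99]))
E
```

```text
t: 7.85
position: [547.2, -305.4, 65.1]
orientation: [-0.448, 0.446, -0.546, 0.55]
wrist_force: [0.3, 0.6, -1.4]
grip_width: 21.7
t 7.85 pos [ 547.2 -305.4   65.1] x [-0.201 -0.98   0.002] y [ 0.006 -0.003 -1.   ] z [ 0.98  -0.201  0.007] F [ 0.3  0.6 -1.4] w 21.7 j [-0.6   0.33  1.41  0.    1.39  1.17]
t 7.85 pos [ 547.2 -305.4   65.1] x [-0.201 -0.98   0.002] y [ 0.006 -0.003 -1.   ] z [ 0.98  -0.201  0.007] F [ 0.3  0.6 -1.4] w 21.7 j [-0.6   0.33  1.41  0.    1.39  1.17]
[30.15748049 38.23508861 56.82352002 58.17142379 87.95306857]
```

View pics/s4.png

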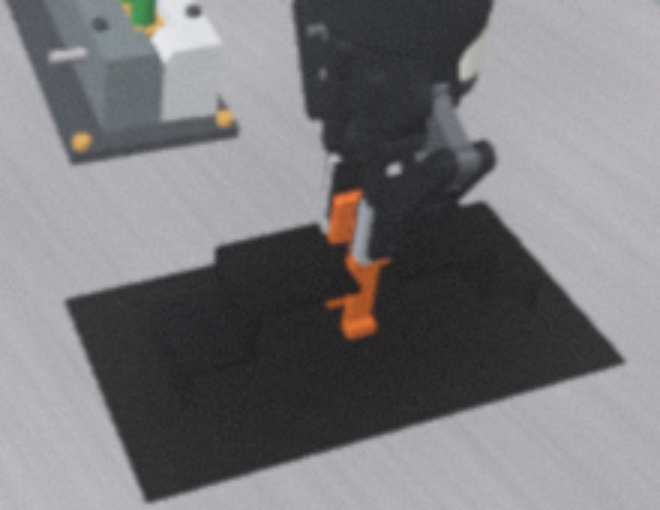

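```bash
python3 -m inch '{"linear":[[0,2,0],[0,3,0],[0,4,0],[0,4,0]],"twist":[[0,0,0],[0,0,0],[0,0,0],[0,0,0]]}'
python3 - <<'E'
from h import *
p,d,m=cap('side'); W=world(m,d); V=p.max(2); k=(V<60)&(W[...,1]<-220)&(W[...,1]>-380)&(W[...,2]>30)&(W[...,2]<90); print(np.percentile(W[k][:,2],[1,10,50,90,99]));st()
E
```

```text
t: 8.4
position: [547.5, -305.6, 62.3]
orientation: [-0.448, 0.446, -0.545, 0.551]
wrist_force: [-1.4, 2.0, 6.0]
grip_width: 21.7
[30.93615722 44.1889186  54.37068315 55.66770746 88.19660937]
t 8.45 pos [ 547.5 -305.6   62.3] x [-0.201 -0.98   0.002] y [ 0.007 -0.003 -1.   ] z [ 0.98  -0.201  0.008] F [-1.3  1.5  4.7] w 22.0 j [-0.6   0.34  1.42  0.    1.38  1.17]
```

```bash
python3 -m inch '{"linear":[[0,0,0],[0,0,0],[0,0,0],[0,0,0],[0,-60,0],[0,-120,0],[0,-138,0],[0,-138,0]],"twist":[[0,0,0],[0,0,0],[0,0,0],[0,0,0],[0,0,0],[0,0,0],[0,0,0],[0,0,0]]}' 0.4
python3 - <<'E'
from h import *
st();p,d,m=cap('side');W=world(m,d);V=p.max(2);k=(V<60)&(W[...,1]<-220)&(W[...,1]>-380)&(W[...,2]>30)&(W[...,2]<90); print(np.percentile(W[k][:,2],[1,10,50,90,99]))
go([441.3,-11.9,200],np.radians(-6.5));
E
```

```text
t: 9.45
position: [547.1, -305.5, 202.1]
orientation: [-0.448, 0.445, -0.544, 0.552]
wrist_force: [-1.3, -0.3, -0.5]
grip_width: 51.1
t 9.45 pos [ 547.1 -305.5  202.1] x [-0.201 -0.98   0.003] y [ 0.01  -0.006 -1.   ] z [ 0.98  -0.201  0.011] F [-1.3 -0.3 -0.5] w 51.1 j [-0.6   0.26  1.23  0.    1.64  1.17]
[31.45273674 44.92137458 54.29488467 55.35875527 56.11969787]
linear [-266.    -2.1 -161.7] twist [-0.007  1.482 -0.004] deg 84.9
```

```bash
sed -i 's/for k in (0,np.pi):/for k in (0,):/' h.py
python3 - <<'E'
from h import *
go([441.3,-11.9,200],np.radians(-6.5))
E
```

```text
linear [-266.    -2.1 -161.7] twist [-0.004 -1.66   0.007] deg 95.1
```

```bash
python3 -m inch '{"linear":[[-44,0,-27],[-88,0,-54],[-132,-1,-81],[-176,-1,-108],[-220,-1,-135],[-266,-2,-162],[-266,-2,-162],[-266,-2,-162],[-266,-2,-162],[-266,-2,-162],[-266,-2,-162],[-266,-2,-162]],"twist":[[0,-0.17,0],[0,-0.34,0],[0,-0.51,0],[0,-0.68,0],[0,-0.85,0],[0,-1.02,0],[0,-1.19,0],[0,-1.36,0],[0,-1.53,0],[-0.004,-1.66,0.007],[-0.004,-1.66,0.007],[-0.004,-1.66,0.007]]}' 0.4
python3 - <<'E'
from h import *
st()
p,d,m=cap('wrist'); W=world(m,d);H,S,V=cv2.split(cv2.cvtColor(p,cv2.COLOR_RGB2HSV));z=W[...,2]
rect(W,(S>100)&(H>95)&(H<125)&(abs(z-70)<4),'holder w')
rect(W,(S>120)&(H>20)&(H<35)&(abs(z-115)<4),'wedge w')
p,d,m=cap('top','t5.png'); W=world(m,d);H,S,V=cv2.split(cv2.cvtColor(p,cv2.COLOR_RGB2HSV));z=W[...,2]
r=np.zeros(z.shape,bool); r[180:320,370:460]=1
rect(W,r&(V<60)&(abs(z-54)<6),'cap')
r=np.zeros(z.shape,bool); r[150:265,108:200]=1
rect(W,r&(abs(z-45)<4),'tray')
r=np.zeros(z.shape,bool); r[190:275,250:360]=1
g=r&(S>80)&(H>40)&(H<85)&(z>60); n,l,k,cc=cv2.connectedComponentsWithStats(g.astype(np.uint8))
for i in range(1,n): print('green',k[i,4],np.round(np.median(W[l==i],0),1))
go([441.3,-11.9,92],np.radians(-6.5))
E
```

```text
t: 11.0
position: [440.3, -11.7, 198.2]
orientation: [0.706, -0.706, 0.042, -0.039]
wrist_force: [0.0, -0.4, 0.4]
grip_width: 51.2
t 11.0 pos [440.3 -11.7 198.2] x [ 0.993 -0.115 -0.003] y [-0.003  0.    -1.   ] z [0.115 0.993 0.   ] F [ 0.  -0.4  0.4] w 51.2 j [-0.16 -0.15  1.67 -0.    1.63 -0.04]
holder w 4595 c [440.2 -11.7] s [80.  69.2] long yaw 83.2 z 69.8
wedge w 1118 c [440.1 -11.3] s [29.5 25.1] long yaw 82.7 z 114.7
cap 954 c [ 549.  -305.4] s [128.8  45. ] long yaw -11.8 z 53.9
tray 497 c [593.2 325.5] s [180.7 140.6] long yaw 12.3 z 44.1
green 44 [577.9 -23.   83. ]
green 43 [568.5 -63.3  83.4]
green 45 [561.2 -88.8  83.1]
linear [ 9.000e-01  1.071e+02 -1.000e-01] twist [-0.    -0.001 -0.002] deg 0.1
```

```bash
python3 -m inch '{"linear":[[0.5,50,0],[0.5,95,0],[0.5,115,0],[0.5,123,0],[0.5,123,0]],"twist":[[0,0,0],[0,0,0],[0,0,0],[0,0,0],[0,0,0]]}' 0.4
python3 -m inch '{"linear":[[0,0,0],[0,0,0],[0,0,0],[0,0,0],[0,0,0],[0,0,0],[0,0,0]],"twist":[[0,0,0],[0,0,0],[0,0,0],[0,0,0],[0,0,0],[0,0,0],[0,0,0]]}' 1 110
python3 -c "
from h import *
st()"
```

```text
t: 11.72
position: [441.0, -11.8, 76.1]
orientation: [0.706, -0.706, 0.041, -0.04]
wrist_force: [-0.3, 1.0, 0.5]
grip_width: 51.2
t: 12.6
position: [442.2, -12.0, 77.9]
orientation: [-0.706, 0.706, -0.04, 0.041]
wrist_force: [0.3, 0.2, 6.1]
grip_width: 24.9
t 12.6 pos [442.2 -12.   77.9] x [ 0.993 -0.115  0.002] y [ 0.002 -0.    -1.   ] z [ 0.115  0.993 -0.   ] F [0.3 0.2 6.1] w 24.9 j [-0.16 -0.07  1.84 -0.    1.37 -0.04]
```

```bash
python3 -m inch '{"linear":[[0,-20,0],[0,-60,0],[0,-100,0],[0,-120,0],[0,-120,0]],"twist":[[0,0,0],[0,0,0],[0,0,0],[0,0,0],[0,0,0]]}'
python3 - <<'E'
from h import *
s=st()
p,d,m=cap('wrist','w6.png'); W=world(m,d);H,S,V=cv2.split(cv2.cvtColor(p,cv2.COLOR_RGB2HSV));z=W[...,2]
x=(abs(z-60)<3)&(W[...,0]>500)&(W[...,0]<660)&(W[...,1]>-150)&(W[...,1]<70)
rect(W,cv2.dilate(x.astype(np.uint8),np.ones((5,5)))*1>0,'tmp',pr=False)
P=W[x][:,:2].astype(np.float32);print('halves w',len(P),cv2.minAreaRect(P))
p2,d2,m2=cap('top'); W2=world(m2,d2);z=W2[...,2]
x=(abs(z-60)<3)&(W2[...,0]>500)&(W2[...,0]<660)&(W2[...,1]>-150)&(W2[...,1]<70)
P=W2[x][:,:2].astype(np.float32);print('halves t',len(P),cv2.minAreaRect(P))
p2,d2,m2=cap('side'); W3=world(m2,d2);H,S,V=cv2.split(cv2.cvtColor(p2,cv2.COLOR_RGB2HSV))
y=(S>120)&(H>20)&(H<35)&(W3[...,0]<520)&(W3[...,2]>60)
print('wedge z range',np.percentile(W3[y],[0,1,99,100],axis=0).round(1))
E
```

```text
t: 13.22
position: [443.0, -12.1, 199.4]
orientation: [-0.706, 0.706, -0.039, 0.042]
wrist_force: [0.4, 0.1, -0.9]
grip_width: 24.7
t 13.22 pos [443.  -12.1 199.4] x [ 0.993 -0.114  0.005] y [ 0.005 -0.001 -1.   ] z [ 0.114  0.993 -0.   ] F [ 0.4  0.1 -0.9] w 24.7 j [-0.16 -0.15  1.66 -0.    1.62 -0.04]
halves w 9282 ((574.6456909179688, -43.77215576171875), (181.13467407226562, 74.30545806884766), 75.77449798583984)
halves t 1125 ((579.7322998046875, -43.923919677734375), (180.14886474609375, 65.13826751708984), 76.58502197265625)
wedge z range [[ 220.5 -605.   136.2]
 [ 424.3  -29.6  139.4]
 [ 452.4   -2.3  240.7]
 [ 453.3    1.5  465.9]]
```

View pics/w6.png

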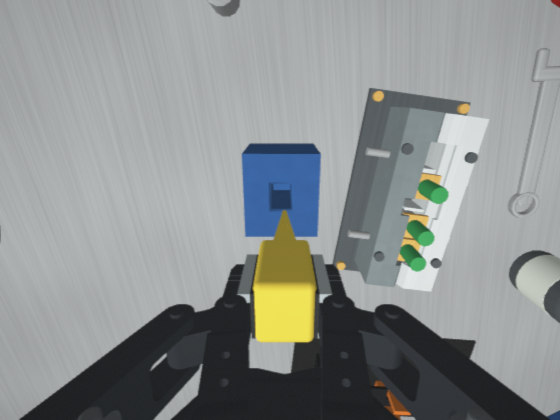

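```bash
cat >> h.py <<'E'
HC=np.array([575.0,-43.3]); YA=np.radians(75.85); HY=np.array([np.cos(YA),np.sin(YA)]); HX=np.array([HY[1],-HY[0]])
def hw(x,y): return HC+x*HX+y*HY
def wh(P): d=np.array(P[:2])-HC; return np.array([d@HX,d@HY])
def gh(x,y,z): go([*hw(x,y),z],YA-np.pi/2)
E
python3 -c "
from h import *
gh(-.2,77,199); gh(-.2,77,125)"
```

```text
linear [146.5  -3.1  60.4] twist [ 0.     0.132 -0.002] deg 7.6
linear [146.6  70.9  60.4] twist [ 0.     0.132 -0.002] deg 7.6
```

```bash
python3 -m inch '{"linear":[[50,-3,20],[100,-3,40],[146,-3,60],[146.5,-3,60.4],[146.5,40,60.4],[146.5,66,60.4],[146.5,66,60.4]],"twist":[[0,0.05,0],[0,0.1,0],[0,0.132,-0.002],[0,0.132,-0.002],[0,0.132,-0.002],[0,0.132,-0.002],[0,0.132,-0.002]]}'
python3 - <<'E'
from h import *
s=st(); print('house',wh(s['position'])); gh(-.2,77,118)
p,d,m=cap('wrist','w7.png'); W=world(m,d)
print(pix(m,[*hw(0,77),60]),pix(m,[*hw(0,-77),60]),pix(m,[*hw(0,0),60]),pix(m,[*hw(0,90),60]))
for l in('seam_left','cover_left','cover_right','wedge_tip'):
    print(l,[(np.round(a['centre']),round(a['conf'],2),np.round(wh(world(m,rc=a['centre'],z=60)),1)) for a in finder.spot_point('wrist',l)[:2]])
E
```

```text
t: 14.25
position: [590.7, 31.1, 126.5]
orientation: [-0.701, 0.702, -0.089, 0.085]
wrist_force: [0.2, 0.6, -1.0]
grip_width: 25.2
t 14.25 pos [590.7  31.1 126.5] x [ 0.97  -0.244 -0.006] y [-0.007 -0.    -1.   ] z [ 0.244  0.97  -0.002] F [ 0.2  0.6 -1. ] w 25.2 j [-0.04  0.23  1.42 -0.    1.5   0.2 ]
house [-2.9313493  75.99254332]
linear [2.8 8.5 1. ] twist [ 0.002 -0.    -0.006] deg 0.4
[289.27623057 220.5757355 ] [288.39827445 380.52030627] [288.79271502 308.66178727] [289.368846   203.70321325]
seam_left [(array([218., 288.]), 0.56, array([-0.6, 78.9])), (array([219., 289.]), 0.31, array([-0.4, 78.2]))]
cover_left [(array([218., 286.]), 0.89, array([-2.2, 78.7]))]
cover_right [(array([380., 289.]), 0.8, array([  0.4, -77. ])), (array([196., 285.]), 0.15, array([-3.2, 95.8]))]
wedge_tip [(array([222., 283.]), 0.58, array([-4.4, 75.6]))]
```

View pics/w7.png

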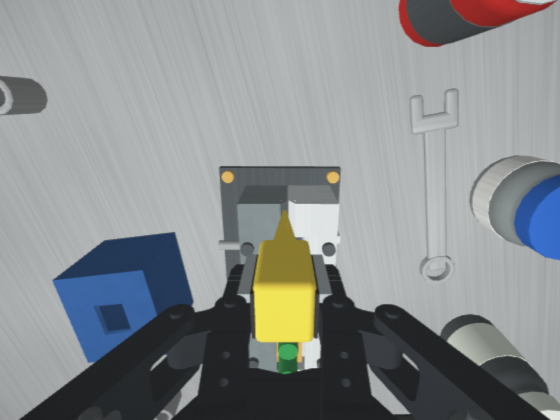

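```bash
python3 -m inch '{"linear":[[2.8,0,1],[2.8,0,1],[2.8,4,1],[2.8,7,1],[2.8,7,1]],"twist":[[0.002,0,-0.006],[0.002,0,-0.006],[0.002,0,-0.006],[0.002,0,-0.006],[0.002,0,-0.006]]}'
python3 -c "
from h import *
s=st(); print('house',wh(s['position'])); gh(-1.2,77,113)"
```

```text
t: 15.12
position: [596.1, 31.8, 123.9]
orientation: [0.702, -0.701, 0.085, -0.089]
wrist_force: [-1.1, 0.3, -0.9]
grip_width: 24.8
t 15.12 pos [596.1  31.8 123.9] x [ 0.97  -0.244  0.007] y [ 0.007  0.001 -1.   ] z [0.244 0.97  0.002] F [-1.1  0.3 -0.9] w 24.8 j [-0.04  0.23  1.42  0.    1.48  0.2 ]
house [ 2.13836905 77.98798273]
linear [-3.4 10.9 -1. ] twist [-0.002  0.     0.007] deg 0.4
```

Run:
```python
from h import *
for i in range(6):
    s=st(); cap('side')
p,d,m=cap('wrist')
print([(np.round(a['centre']),round(a['conf'],2)) for a in finder.spot_point('wrist','wedge_tip')[:2]], pix(m,[*hw(0,77),52]))
```

```text
t 15.12 pos [596.1  31.8 123.9] x [ 0.97  -0.244  0.007] y [ 0.007  0.001 -1.   ] z [0.244 0.97  0.002] F [-1.1  0.3 -0.9] w 24.8 j [-0.04  0.23  1.42  0.    1.48  0.2 ]
t 15.18 pos [596.2  31.8 124. ] x [ 0.97  -0.244  0.007] y [ 0.007  0.001 -1.   ] z [0.244 0.97  0.002] F [-2.3  0.4 -0.6] w 24.6 j [-0.04  0.23  1.42  0.    1.48  0.2 ]
t 15.22 pos [596.3  31.8 124.1] x [ 0.97  -0.244  0.007] y [ 0.007  0.001 -1.   ] z [0.244 0.97  0.002] F [-1.7  1.6 -1.2] w 24.7 j [-0.04  0.23  1.42  0.    1.48  0.2 ]
t 15.28 pos [596.3  31.8 124.2] x [ 0.97  -0.244  0.007] y [ 0.007  0.001 -1.   ] z [0.244 0.97  0.002] F [-1.9  0.2  0.4] w 25.0 j [-0.04  0.23  1.42  0.    1.48  0.2 ]
t 15.32 pos [596.4  31.8 124.3] x [ 0.97  -0.244  0.007] y [ 0.008  0.    -1.   ] z [0.244 0.97  0.002] F [-3.1  0.1 -1.2] w 24.7 j [-0.04  0.23  1.42  0.    1.48  0.2 ]
t 15.38 pos [596.4  31.7 124.4] x [ 0.97  -0.244  0.007] y [ 0.008  0.    -1.   ] z [0.244 0.97  0.002] F [-3.   0.4 -0. ] w 24.8 j [-0.04  0.23  1.42  0.    1.48  0.2 ]
[(array([221., 285.]), 0.67)] [280.68228502 220.46664372]
```

```bash
python3 -m inch '{"linear":[[-2.6,0,-1],[-2.6,1,-1],[-2.6,2,-1],[-2.6,3,-1],[-2.6,4,-1],[-2.6,4,-1],[-2.6,4,-1],[-2.6,4,-1],[-2.6,4,-1],[-2.6,4,-1],[-2.6,4,-1],[-2.6,4,-1]],"twist":[[-0.002,0,0.007],[-0.002,0,0.007],[-0.002,0,0.007],[-0.002,0,0.007],[-0.002,0,0.007],[-0.002,0,0.007],[-0.002,0,0.007],[-0.002,0,0.007],[-0.002,0,0.007],[-0.002,0,0.007],[-0.002,0,0.007],[-0.002,0,0.007]]}'
python3 - <<'E'
from h import *
s=st(); print('house',wh(s['position'])); cap('side');cap('side');s=st(); gh(-1.2,77,113)
E
```

```text
t: 17.02
position: [593.8, 31.4, 120.5]
orientation: [0.702, -0.702, 0.087, -0.087]
wrist_force: [0.1, 0.7, -1.2]
grip_width: 24.7
t 17.02 pos [593.8  31.4 120.5] x [ 0.97  -0.244  0.001] y [ 0.001  0.    -1.   ] z [0.244 0.97  0.   ] F [ 0.1  0.7 -1.2] w 24.7 j [-0.04  0.23  1.43  0.    1.48  0.2 ]
house [-5.57814229e-02  7.69870734e+01]
t 17.12 pos [593.8  31.4 120.5] x [ 0.97  -0.244  0.001] y [ 0.001  0.    -1.   ] z [0.244 0.97  0.   ] F [-0.5  0.3 -1.6] w 25.0 j [-0.04  0.23  1.43  0.    1.48  0.2 ]
linear [-1.1  7.5 -0. ] twist [-0.     0.     0.001] deg 0.0
```

```bash
python3 -m inch '{"linear":[[-0.2,1,0],[-0.5,2,0],[-0.8,3,0],[-1,4,0],[-1.2,5,0],[-1.4,6,0],[-1.6,7,0],[-1.6,7,0],[-1.6,7,0],[-1.6,7,0],[-1.6,7,0],[-1.6,7,0]],"twist":[[0,0,0],[0,0,0],[0,0,0],[0,0,0],[0,0,0],[0,0,0],[0,0,0],[0,0,0],[0,0,0],[0,0,0],[0,0,0],[0,0,0]]}'
python3 - <<'E'
from h import *
s=st(); print('house',wh(s['position'])); 
p,d,m=cap('wrist','w8.png')
for l in('cover_left','cover_right'): print(l,[(np.round(a['centre'],1),round(a['conf'],2),np.round(wh(world(m,rc=a['centre'],z=60)),1)) for a in finder.spot_point('wrist',l)[:2]])
c=cv2.resize(p[150:330,200:380],None,fx=3.3,fy=3.3,interpolation=cv2.INTER_CUBIC); cv2.imwrite('pics/w8c.png',c[:,:,::-1])
E
```

```text
t: 18.62
position: [592.8, 31.8, 117.8]
orientation: [0.702, -0.702, 0.085, -0.088]
wrist_force: [-5.1, 0.9, 14.4]
grip_width: 24.5
t 18.62 pos [592.8  31.8 117.8] x [ 0.97  -0.244  0.004] y [ 0.004 -0.    -1.   ] z [0.244 0.97  0.001] F [-5.1  0.9 14.4] w 24.5 j [-0.04  0.23  1.44  0.    1.47  0.2 ]
house [-1.07975457 77.21268764]
cover_left [(array([225.2, 280.2]), 0.63, array([-4. , 78.4]))]
cover_right []
```

View pics/w8c.png

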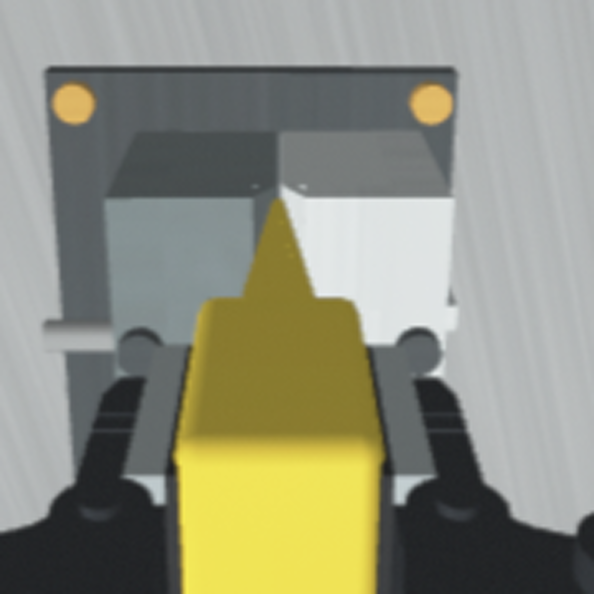

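```bash
python3 -m inch '{"linear":[[0,4,0],[-0.2,5,0],[-0.3,6,0],[-0.4,7,0],[-0.5,7.5,0],[-0.5,7.5,0],[-0.5,7.5,0],[-0.5,7.5,0]],"twist":[[0,0,0.004],[0,0,0.004],[0,0,0.004],[0,0,0.004],[0,0,0.004],[0,0,0.004],[0,0,0.004],[0,0,0.004]]}'
python3 - <<'E'
from h import *
s=st(); print('house',wh(s['position']));
E
```

```text
t: 19.77
position: [592.1, 32.2, 110.1]
orientation: [0.702, -0.701, 0.087, -0.087]
wrist_force: [-3.9, 1.9, 4.7]
grip_width: 24.6
t 19.77 pos [592.1  32.2 110.1] x [ 0.97  -0.244 -0.001] y [-0.001  0.001 -1.   ] z [0.244 0.97  0.001] F [-3.9  1.9  4.7] w 24.6 j [-0.04  0.23  1.44  0.    1.46  0.2 ]
house [-1.90250839 77.36770458]
```

```bash
python3 -m inch '{"linear":[[0.2,-2,0],[0.4,-5,0],[0.5,-15,0],[1,-35,0],[2,-52,0],[2,-52,-20],[2,-52,-60],[2,-52,-110],[2,-52,-145],[2,-52,-154],[2,-52,-154],[2,-52,-154]],"twist":[[0,0,0],[0,0,0],[0,0,0],[0,0,0],[0,0,0],[0,0,0],[0,0,0],[0,0,0],[0,0,0],[0,0,0],[0,0,0],[0,0,0]]}'
python3 - <<'E'
from h import *
p,d,m=cap('wrist','w9.png')
for l in('cover_left','cover_right','seam_left','seam_right'): print(l,[(np.round(a['centre'],1),round(a['conf'],2),np.round(wh(world(m,rc=a['centre'],z=60)),1)) for a in finder.spot_point('wrist',l)[:2]])
p2,d2,m2=cap('top')
for l in('cover_left','cover_right','seam_left','seam_right'): print(l,[(np.round(a['centre'],1),round(a['conf'],2),np.round(wh(world(m2,rc=a['centre'],z=60)),1)) for a in finder.spot_point('top',l)[:2]])
for i in range(4): cap('side')
s=st(); print('house',wh(s['position'])); gh(-.2,-77,121)
E
```

```text
t: 21.28
position: [556.5, -116.9, 161.7]
orientation: [0.702, -0.701, 0.087, -0.086]
wrist_force: [-0.9, -0.3, -0.3]
grip_width: 24.8
cover_left []
cover_right [(array([206.7, 283.4]), 0.7, array([ -1.1, -76.1]))]
seam_left []
seam_right [(array([204.6, 285.6]), 0.9, array([  0.8, -74.3]))]
cover_left [(array([216.1, 273.5]), 0.84, array([-3.7, 81.3]))]
cover_right [(array([237.5, 339.9]), 0.88, array([ -3.1, -78.9]))]
seam_left [(array([215.1, 275.5]), 0.94, array([ 0. , 77.7])), (array([232.1, 337.9]), 0.52, array([  7.4, -71. ]))]
seam_right [(array([236.6, 339.6]), 0.88, array([ -1.3, -77.7])), (array([232.3, 315.3]), 0.63, array([ -9.4, -21.9]))]
t 21.98 pos [ 556.4 -117.7  161.9] x [ 0.97  -0.244 -0.001] y [-0.001  0.001 -1.   ] z [0.244 0.97  0.001] F [-0.1  0.2 -1.2] w 25.1 j [-0.31  0.15  1.44  0.    1.55 -0.06]
house [  0.1994638  -76.72465453]
linear [-0.4 40.9 -0.3] twist [-0.001  0.    -0.001] deg 0.1
```

```bash
python3 -m inch '{"linear":[[-0.4,15,-0.3],[-0.4,28,-0.3],[-0.4,36,-0.3],[-0.4,41,-0.3],[-0.4,41,-0.3],[-0.4,41,-0.3],[-0.4,41,-0.3],[-0.4,41,-0.3],[-0.4,41,-0.3],[-0.4,41,-0.3],[-0.4,41,-0.3],[-0.4,41,-0.3]],"twist":[[0,0,0],[0,0,0],[0,0,0],[0,0,0],[0,0,0],[0,0,0],[0,0,0],[0,0,0],[0,0,0],[0,0,0],[0,0,0],[0,0,0]]}'
python3 - <<'E'
from h import *
s=st(); print('house',wh(s['position'])); gh(-.2,-77,121)
E
```

```text
t: 23.48
position: [555.9, -117.9, 120.9]
orientation: [0.702, -0.701, 0.087, -0.087]
wrist_force: [-0.9, -1.0, -0.7]
grip_width: 25.0
t 23.48 pos [ 555.9 -117.9  120.9] x [ 0.97  -0.244 -0.001] y [-0.001  0.001 -1.   ] z [0.244 0.97  0.001] F [-0.9 -1.  -0.7] w 25.0 j [-0.31  0.18  1.49  0.    1.47 -0.06]
house [ -0.2663182  -76.98550262]
linear [ 0.1 -0.1 -0. ] twist [-0.001  0.    -0.001] deg 0.1
```

```bash
python3 -m inch '{"linear":[[-0.2,2,0],[-0.5,4,0],[-0.8,6,0],[-1.0,7.5,0],[-1.2,9,0],[-1.4,10,0],[-1.6,11,0],[-1.8,12,0],[-1.9,13,0],[-1.9,13,0],[-1.9,13,0],[-1.9,13,0]],"twist":[[0,0,0],[0,0,0],[0,0,0],[0,0,0],[0,0,0],[0,0,0],[0,0,0],[0,0,0],[0,0,0],[0,0,0],[0,0,0],[0,0,0]]}'
python3 - <<'E'
from h import *
s=st(); print('house',wh(s['position']))
E
```

```text
t: 24.98
position: [553.8, -117.3, 107.6]
orientation: [0.702, -0.701, 0.088, -0.086]
wrist_force: [-4.8, 0.8, 3.8]
grip_width: 25.2
t 24.98 pos [ 553.8 -117.3  107.6] x [ 0.97  -0.244 -0.002] y [-0.002  0.002 -1.   ] z [0.244 0.97  0.001] F [-4.8  0.8  3.8] w 25.2 j [-0.31  0.18  1.51  0.    1.45 -0.06]
house [ -2.47960708 -76.94672416]
```

```bash
python3 -m inch '{"linear":[[-0.2,2,0],[-0.3,4,0],[-0.5,6,0],[-0.8,8,0],[-1.0,10,0],[-1.2,12,0],[-1.4,13,0],[-1.4,13,0],[-1.4,13,0]],"twist":[[0,0,0],[0,0,0],[0,0,0],[0,0,0],[0,0,0],[0,0,0],[0,0,0],[0,0,0],[0,0,0]]}'
python3 - <<'E'
from h import *
s=st(); print('house',wh(s['position']))
E
python3 -m inch '{"linear":[[0,-10,0],[0.5,-30,0],[2,-50,0],[4,-70,0],[4,-70,20],[4,-70,60],[4,-70,110],[4,-70,145],[4,-70,154],[4,-70,154],[4,-70,154],[4,-70,154]],"twist":[[0,0,0],[0,0,0],[0,0,0],[0,0,0],[0,0,0],[0,0,0],[0,0,0],[0,0,0],[0,0,0],[0,0,0],[0,0,0],[0,0,0]]}'
python3 - <<'E'
from h import *
p2,d2,m2=cap('top')
for l in('cover_left','cover_right'): print(l,[(np.round(a['centre'],1),round(a['conf'],2),np.round(wh(world(m2,rc=a['centre'],z=60)),1)) for a in finder.spot_point('top',l)[:2]])
for i in range(4): cap('side')
s=st(); print('house',wh(s['position'])); gh(-2.2,77,121)
E
```

```text
t: 26.1
position: [552.4, -116.9, 94.3]
orientation: [0.702, -0.701, 0.088, -0.086]
wrist_force: [-3.0, 0.2, 2.7]
grip_width: 24.8
t 26.1 pos [ 552.4 -116.9   94.3] x [ 0.97  -0.244 -0.002] y [-0.002  0.002 -1.   ] z [0.244 0.97  0.001] F [-3.   0.2  2.7] w 24.8 j [-0.31  0.19  1.53  0.    1.42 -0.06]
house [ -3.9318333  -76.94026068]
t: 27.6
position: [593.9, 30.2, 164.5]
orientation: [0.702, -0.701, 0.088, -0.087]
wrist_force: [-0.1, -0.3, -0.3]
grip_width: 25.2
cover_left [(array([218.3, 277. ]), 0.92, array([-6.1, 72. ]))]
cover_right [(array([244.1, 339.3]), 0.76, array([-18.1, -82. ])), (array([304.3, 358.9]), 0.47, array([-132.5, -161.7]))]
t 27.95 pos [594.   31.  164.6] x [ 0.97  -0.245 -0.002] y [-0.002  0.002 -1.   ] z [0.245 0.97  0.001] F [-0.  -0.1 -0.7] w 24.8 j [-0.04  0.21  1.37  0.    1.57  0.2 ]
house [ 0.24987983 76.70623294]
linear [-2.4 43.6  0.2] twist [-0.001 -0.    -0.002] deg 0.1
```

```bash
python3 -m inch '{"linear":[[-2.4,15,0.2],[-2.4,30,0.2],[-2.4,38,0.2],[-2.4,44,0.2],[-2.4,44,0.2],[-2.4,44,0.2],[-2.4,44,0.2],[-2.4,44,0.2],[-2.4,44,0.2],[-2.4,44,0.2],[-2.4,44,0.2],[-2.4,44,0.2]],"twist":[[0,0,0],[0,0,0],[0,0,0],[0,0,0],[0,0,0],[0,0,0],[0,0,0],[0,0,0],[0,0,0],[0,0,0],[0,0,0],[0,0,0]]}'
python3 - <<'E'
from h import *
s=st(); print('house',wh(s['position']));gh(-5,77,81.5)
E
```

```text
t: 29.45
position: [591.6, 31.9, 120.6]
orientation: [0.702, -0.701, 0.088, -0.086]
wrist_force: [-0.8, 0.3, -0.1]
grip_width: 24.7
t 29.45 pos [591.6  31.9 120.6] x [ 0.97  -0.244 -0.002] y [-0.002  0.002 -1.   ] z [0.244 0.97  0.001] F [-0.8  0.3 -0.1] w 24.7 j [-0.04  0.23  1.43  0.    1.48  0.2 ]
house [-2.27323016 76.97089916]
linear [-2.6 39.1 -0. ] twist [-0.001 -0.    -0.002] deg 0.1
```

```bash
python3 -m inch '{"linear":[[0.2,4,0],[0.2,8,0],[0.2,11,0],[-0.1,14,0],[-0.4,17,0],[-0.8,20,0],[-1.1,23,0],[-1.4,26,0],[-1.7,29,0],[-2,32,0],[-2.2,33,0],[-2.2,33,0]],"twist":[[0,0,0],[0,0,0],[0,0,0],[0,0,0],[0,0,0],[0,0,0],[0,0,0],[0,0,0],[0,0,0],[0,0,0],[0,0,0],[0,0,0]]}'
python3 - <<'E'
from h import *
s=st(); print('house',wh(s['position']));gh(-5,77,81.5)
E
```

```text
t: 30.95
position: [589.4, 32.5, 87.2]
orientation: [0.702, -0.701, 0.088, -0.086]
wrist_force: [0.4, 0.3, 0.8]
grip_width: 25.1
t 30.95 pos [589.4  32.5  87.2] x [ 0.97  -0.244 -0.002] y [-0.002  0.002 -1.   ] z [0.244 0.97  0.001] F [0.4 0.3 0.8] w 25.1 j [-0.04  0.25  1.48  0.    1.42  0.2 ]
house [-4.51673144 76.99636585]
linear [-0.5  5.7 -0. ] twist [-0.001 -0.    -0.002] deg 0.1
```

```bash
python3 -m inch '{"linear":[[-0.2,2,0],[-0.4,4,0],[-0.5,6,0],[-0.5,6,0],[-0.5,6,0],[-0.5,6,0]],"twist":[[0,0,0],[0,0,0],[0,0,0],[0,0,0],[0,0,0],[0,0,0]]}'
python3 - <<'E'
from h import *
s=st(); print('house',wh(s['position']))
E
python3 -m inch '{"linear":[[0,-15,0],[0.5,-40,0],[2,-70,0],[2,-83,0],[2,-83,-20],[2,-83,-60],[2,-83,-110],[2,-83,-145],[2,-83,-154],[2,-83,-154],[2,-83,-154],[2,-83,-154]],"twist":[[0,0,0],[0,0,0],[0,0,0],[0,0,0],[0,0,0],[0,0,0],[0,0,0],[0,0,0],[0,0,0],[0,0,0],[0,0,0],[0,0,0]]}'
python3 - <<'E'
from h import *
p,d,m=cap('top')
for l in('cover_left','cover_right'): print(l,[(np.round(a['centre'],1),round(a['conf'],2),np.round(wh(world(m,rc=a['centre'],z=60)),1)) for a in finder.spot_point('top',l)[:2]])
W=world(m,d); q=W[abs(W[...,2]-60)<4]; u=(q[:,:2]-HC)@np.stack([HX,HY],1)
for y0 in(-85,-70,70,85):
    e=u[abs(u[:,1]-y0)<5,0]; e=np.sort(e[(e>-60)&(e<50)]); g=np.diff(e); i=g.argmax() if len(g) else 0; print(y0,len(e),e[[0,-1]] if len(e) else '', 'gap',e[i:i+2])
for i in range(4): cap('side')
cv2.imwrite('pics/t10.png',cv2.resize(p[185:275,250:360],None,fx=5,fy=5,interpolation=cv2.INTER_CUBIC)[:,:,::-1])
s=st(); print('house',wh(s['position'])); gh(-4,-77,119)
E
```

```text
t: 31.7
position: [588.8, 32.6, 80.8]
orientation: [0.702, -0.701, 0.088, -0.086]
wrist_force: [-0.0, 0.8, 0.8]
grip_width: 24.8
t 31.7 pos [588.8  32.6  80.8] x [ 0.97  -0.244 -0.003] y [-0.002  0.002 -1.   ] z [0.244 0.97  0.001] F [-0.   0.8  0.8] w 24.8 j [-0.04  0.25  1.49  0.    1.41  0.2 ]
house [-5.17960387 76.99687343]
t: 33.2
position: [553.5, -116.3, 163.5]
orientation: [0.702, -0.701, 0.087, -0.086]
wrist_force: [0.3, 0.4, -1.5]
grip_width: 25.1
cover_left [(array([218.2, 275.3]), 0.77, array([-7.1, 75.8]))]
cover_right [(array([240.8, 335.5]), 0.89, array([-13.5, -71.6])), (array([230.4, 309.9]), 0.53, array([-9.1, -8.8]))]
-85 9 [-42.97202535 -39.27536169] gap [-40.89985099 -40.03668655]
-70 75 [-43.63874567  18.05953281] gap [-10.08454223   2.44827806]
70 121 [-45.26913286  36.15285765] gap [-13.00309373   1.57740954]
85 116 [-45.67625574  35.89031527] gap [-11.56441518   2.49815095]
t 33.55 pos [ 553.4 -117.1  163.7] x [ 0.97  -0.244 -0.003] y [-0.002  0.002 -1.   ] z [0.244 0.97  0.001] F [-0.   0.2 -1. ] w 25.0 j [-0.31  0.15  1.44  0.    1.56 -0.06]
house [ -2.91867834 -76.83943328]
linear [-1.  44.7 -0.2] twist [-0.001  0.    -0.003] deg 0.2
```

View pics/t10.png

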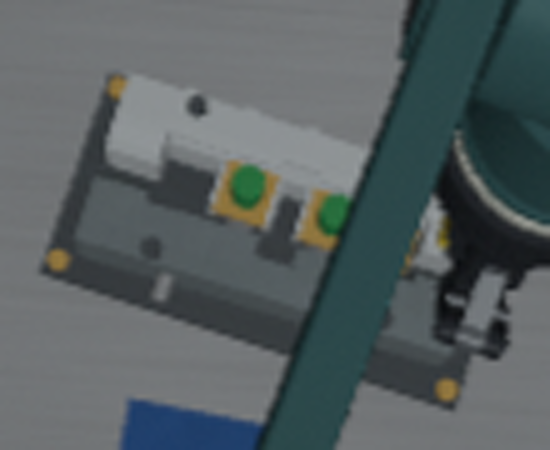

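```bash
python3 -m inch '{"linear":[[-0.8,15,-0.2],[-0.8,30,-0.2],[-0.8,38,-0.2],[-0.8,44,-0.2],[-0.8,44,-0.2],[-0.8,44,-0.2],[-0.8,44,-0.2],[-0.8,44,-0.2],[-0.8,44,-0.2],[-0.8,44,-0.2]],"twist":[[0,0,-0.002],[0,0,-0.002],[0,0,-0.002],[0,0,-0.002],[0,0,-0.002],[0,0,-0.002],[0,0,-0.002],[0,0,-0.002],[0,0,-0.002],[0,0,-0.002]]}'
python3 - <<'E'
from h import *
s=st(); print('house',wh(s['position']));gh(-5.1,-77,80.8)
E
```

```text
t: 34.8
position: [552.5, -117.0, 119.7]
orientation: [0.702, -0.701, 0.087, -0.087]
wrist_force: [-0.3, -0.0, 0.2]
grip_width: 24.6
t 34.8 pos [ 552.5 -117.   119.7] x [ 0.97  -0.244 -0.001] y [-0.     0.001 -1.   ] z [0.244 0.97  0.001] F [-0.3 -0.   0.2] w 24.6 j [-0.31  0.17  1.5   0.    1.47 -0.06]
house [ -3.82310595 -76.99802028]
linear [-1.3 39.  -0. ] twist [-0.001  0.    -0.001] deg 0.1
```

```bash
python3 -m inch '{"linear":[[0.1,5,0],[0.1,10,0],[0.1,15,0],[0.1,20,0],[0.1,24,0],[0,26,0],[-0.4,29,0],[-0.7,32,0],[-0.9,34,0],[-1,35,0],[-1,35,0],[-1,35,0]],"twist":[[0,0,0],[0,0,0],[0,0,0],[0,0,0],[0,0,0],[0,0,0],[0,0,0],[0,0,0],[0,0,0],[0,0,0],[0,0,0],[0,0,0]]}'
python3 - <<'E'
from h import *
s=st(); print('house',wh(s['position']));gh(-5.1,-77,80.8)
E
```

```text
t: 36.3
position: [551.3, -116.7, 84.6]
orientation: [0.702, -0.701, 0.087, -0.087]
wrist_force: [-3.9, -0.3, 3.1]
grip_width: 24.8
t 36.3 pos [ 551.3 -116.7   84.6] x [ 0.97  -0.244 -0.001] y [-0.001  0.001 -1.   ] z [0.244 0.97  0.001] F [-3.9 -0.3  3.1] w 24.8 j [-0.31  0.19  1.55  0.    1.4  -0.06]
house [ -5.05139909 -76.95522687]
linear [-0.   3.8 -0. ] twist [-0.001  0.    -0.001] deg 0.1
```

```bash
python3 -m inch '{"linear":[[-0.1,2,0],[-0.3,4,0],[-0.3,4,0],[-0.3,4,0],[-0.3,4,0]],"twist":[[0,0,0],[0,0,0],[0,0,0],[0,0,0],[0,0,0]]}'
python3 - <<'E'
from h import *
s=st(); print('house',wh(s['position']))
E
python3 -m inch '{"linear":[[0,-15,0],[0.5,-40,0],[1,-70,0],[1,-110,0],[-50,-118,0],[-100,-118,0],[-120,-118,0],[-120,-118,0],[-120,-118,0],[-120,-118,0]],"twist":[[0,0,0],[0,0,0],[0,0,0],[0,0,0],[0,0,0],[0,0,0],[0,0,0],[0,0,0],[0,0,0],[0,0,0]]}'
cat >> h.py <<'E'
def openings(n):
    p,d,m=cap(n); W=world(m,d); q=W[abs(W[...,2]-60)<4]; u=(q[:,:2]-HC)@np.stack([HX,HY],1)
    for y0 in(-85,-78,-70,70,78,85):
        e=u[abs(u[:,1]-y0)<4,0]; e=np.sort(e[(e>-60)&(e<50)])
        if len(e)>5: g=np.diff(e); i=g.argmax(); print(n,y0,len(e),'edges',e[[0,-1]].round(1),'gap',e[i:i+2].round(1))
E
python3 - <<'E'
from h import *
openings('wrist'); openings('top')
for i in range(3): cap('side')
st(); go([440.8,-11.8,198],np.radians(-6.8))
p,d,m=cap('wrist'); W=world(m,d);H,S,V=cv2.split(cv2.cvtColor(p,cv2.COLOR_RGB2HSV));z=W[...,2]
rect(W,(S>100)&(H>95)&(H<125)&(abs(z-70)<4),'holder w')
E
```

```text
t: 36.92
position: [550.8, -116.6, 80.2]
orientation: [0.702, -0.701, 0.088, -0.086]
wrist_force: [-3.3, 1.1, 2.3]
grip_width: 25.0
t 36.92 pos [ 550.8 -116.6   80.2] x [ 0.97  -0.244 -0.002] y [-0.001  0.002 -1.   ] z [0.244 0.97  0.001] F [-3.3  1.1  2.3] w 25.0 j [-0.31  0.19  1.56  0.    1.39 -0.06]
house [ -5.53560324 -76.95994848]
t: 38.17
position: [435.6, -87.8, 198.4]
orientation: [0.702, -0.701, 0.087, -0.087]
wrist_force: [-0.4, -0.3, -1.1]
grip_width: 24.8
wrist -85 562 edges [-47.1  35.8] gap [-13.7   1.2]
wrist -78 570 edges [-47.2  34.6] gap [-13.6   1.1]
wrist -70 574 edges [-47.1  35.7] gap [-14.5   1.5]
wrist 70 997 edges [-46.9  35.6] gap [-13.6   1.5]
wrist 78 958 edges [-46.8  36.4] gap [-13.8   1.2]
wrist 85 85 edges [-46.4  35.1] gap [-13.9   2.4]
top -85 38 edges [ 9.2 35. ] gap [ 9.2 11.4]
top -78 28 edges [ 8.9 35.1] gap [ 8.9 13.7]
top -70 24 edges [20.1 35.3] gap [33.9 35.3]
top 70 93 edges [-46.2  35.7] gap [-13.    2.4]
top 78 95 edges [-45.4  35.8] gap [-12.4   2.8]
top 85 96 edges [-45.5  35.9] gap [-13.    1.3]
t 38.42 pos [434.9 -87.6 198.2] x [ 0.97  -0.244 -0.002] y [-0.002  0.002 -1.   ] z [0.244 0.97  0.001] F [ 0.1  0.2 -1.2] w 24.9 j [-0.33 -0.14  1.66  0.    1.63 -0.08]
linear [-12.8   0.3  74.9] twist [-0.001 -0.128 -0.002] deg 7.3
holder w 7463 c [440.1 -12.1] s [79.7 69.4] long yaw 83.3 z 69.7
```

```bash
python3 -m inch '{"linear":[[-12.6,0,40],[-12.6,0,75],[-12.6,0,75],[-12.6,30,75],[-12.6,52,75],[-12.6,60,75],[-12.6,60,75],[-12.6,60,75],[-12.6,60,75],[-12.6,60,75],[-12.6,60,75],[-12.6,60,75]],"twist":[[0,-0.06,0],[-0.001,-0.128,-0.002],[-0.001,-0.128,-0.002],[-0.001,-0.128,-0.002],[-0.001,-0.128,-0.002],[-0.001,-0.128,-0.002],[-0.001,-0.128,-0.002],[-0.001,-0.128,-0.002],[-0.001,-0.128,-0.002],[-0.001,-0.128,-0.002],[-0.001,-0.128,-0.002],[-0.001,-0.128,-0.002]]}'
python3 - <<'E'
from h import *
st(); p,d,m=cap('wrist','w11.png'); go([441,-12,78],np.radians(-6.7))
print('slot centre at',pix(m,[440.7,-12,70]))
c=cv2.resize(p[120:340,180:400],None,fx=2.7,fy=2.7,interpolation=cv2.INTER_CUBIC); cv2.imwrite('pics/w11c.png',c[:,:,::-1])
E
```

```text
t: 39.98
position: [440.8, -11.6, 138.3]
orientation: [0.706, -0.706, 0.042, -0.042]
wrist_force: [-0.4, -0.5, -1.0]
grip_width: 24.9
t 39.98 pos [440.8 -11.6 138.3] x [ 0.993 -0.118 -0.   ] y [ 0.  0. -1.] z [0.118 0.993 0.   ] F [-0.4 -0.5 -1. ] w 24.9 j [-0.16 -0.12  1.76  0.    1.5  -0.04]
linear [ 0.3 60.3 -0.4] twist [-0.    -0.002 -0.   ] deg 0.1
slot centre at [284.60523002 221.65345896]
```

View pics/w11c.png

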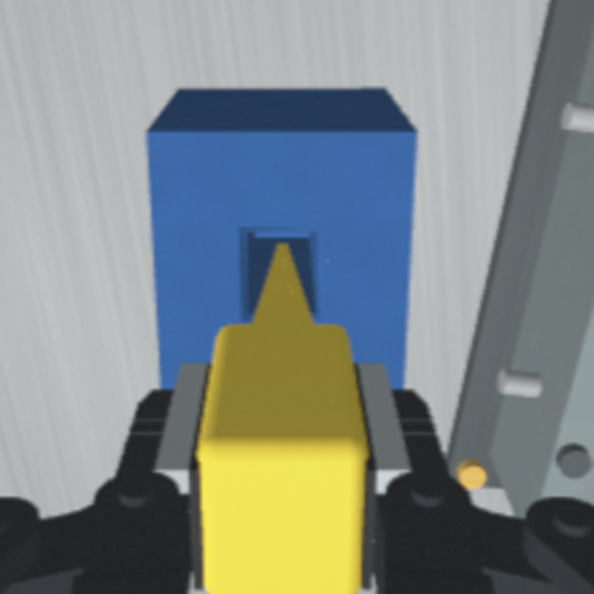

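The tip is centred over the slot (crop 283,245), so I'll lower it.

```bash
python3 -m inch '{"linear":[[0.2,12,-0.3],[0.2,24,-0.3],[0.2,36,-0.3],[0.2,46,-0.3],[0.2,53,-0.3],[0.2,57,-0.3],[0.2,59,-0.3],[0.2,59,-0.3],[0.2,59,-0.3],[0.2,59,-0.3]],"twist":[[0,0,0],[0,0,0],[0,0,0],[0,0,0],[0,0,0],[0,0,0],[0,0,0],[0,0,0],[0,0,0],[0,0,0]]}'
python3 -c "
from h import *
st(); p,d,m=cap('side'); W=world(m,d);H,S,V=cv2.split(cv2.cvtColor(p,cv2.COLOR_RGB2HSV))
y=(S>120)&(H>20)&(H<35)&(abs(W[...,0]-440)<40)&(W[...,2]>60); print(np.percentile(W[y][:,2],[1,50,99]))"
```

```text
t: 41.28
position: [441.2, -11.9, 79.6]
orientation: [0.706, -0.706, 0.042, -0.042]
wrist_force: [0.2, -0.4, -1.1]
grip_width: 25.1
t 41.27 pos [441.2 -11.9  79.6] x [ 0.993 -0.118  0.001] y [ 0.001  0.    -1.   ] z [0.118 0.993 0.   ] F [ 0.2 -0.4 -1.1] w 25.1 j [-0.16 -0.07  1.84  0.    1.37 -0.04]
[ 72.89812334 103.20655356 118.34528259]
```

```bash
python3 -m inch '{"linear":[[0,1,0],[0,2,0],[0,3,0],[0,3.5,0],[0,3.5,0]],"twist":[[0,0,0],[0,0,0],[0,0,0],[0,0,0],[0,0,0]]}'
python3 -m inch '{"linear":[[0,0,0],[0,0,0],[0,0,0],[0,0,0],[0,-40,0],[0,-90,0],[0,-123,0],[0,-123,0],[0,-123,0],[0,-123,0]],"twist":[[0,0,0],[0,0,0],[0,0,0],[0,0,0],[0,0,0],[0,0,0],[0,0,0],[0,0,0],[0,0,0],[0,0,0]]}' 0.45 40
python3 - <<'E'
from h import *
st()
p,d,m=cap('wrist'); W=world(m,d);H,S,V=cv2.split(cv2.cvtColor(p,cv2.COLOR_RGB2HSV));z=W[...,2]
rect(W,(S>120)&(H>20)&(H<35)&(abs(z-115)<6),'wedge w');rect(W,(S>100)&(H>95)&(H<125)&(abs(z-70)<4),'holder w')
g=(S>80)&(H>40)&(H<85)&(z>75)&(z<95); n,l,k,cc=cv2.connectedComponentsWithStats(g.astype(np.uint8))
for i in range(1,n):
    if k[i,4]>20: q=np.median(W[l==i],0);print('green',k[i,4],q.round(1),wh(q).round(1))
gh(0,21,200); print(hw(0,21))
E
```

```text
t: 41.95
position: [441.2, -12.0, 77.9]
orientation: [0.706, -0.706, 0.042, -0.042]
wrist_force: [-4.3, 0.4, 9.1]
grip_width: 24.8
t: 43.2
position: [440.1, -11.8, 198.8]
orientation: [0.706, -0.706, 0.043, -0.041]
wrist_force: [-0.7, -0.2, -0.2]
grip_width: 46.9
t 43.2 pos [440.1 -11.8 198.8] x [ 0.993 -0.118 -0.003] y [-0.003  0.001 -1.   ] z [0.118 0.993 0.   ] F [-0.7 -0.2 -0.2] w 46.9 j [-0.16 -0.15  1.67  0.    1.63 -0.04]
wedge w 1123 c [440.6 -11.1] s [29.3 24.6] long yaw 83.9 z 114.6
holder w 4648 c [440.1 -12. ] s [80.4 69.1] long yaw 83.2 z 69.8
green 301 [577.5 -21.4  83.5] [-2.9 21.8]
green 269 [567.2 -61.4  83.4] [ -3.1 -19.5]
green 259 [560.9 -87.2  83.4] [ -2.9 -46. ]
linear [140.2  -1.4   5.5] twist [-0.     0.129 -0.003] deg 7.4
[580.13368713 -22.93715991]
```

```bash
python3 -m inch '{"linear":[[50,-1,2],[100,-1,4],[140,-1,5.5],[140,-1,5.5],[140,-1,5.5],[140,-1,5.5],[140,-1,5.5],[140,-1,5.5],[140,-1,5.5]],"twist":[[0,0.05,0],[0,0.1,0],[0,0.129,-0.003],[0,0.129,-0.003],[0,0.129,-0.003],[0,0.129,-0.003],[0,0.129,-0.003],[0,0.129,-0.003],[0,0.129,-0.003]]}' 0.45
cat >> h.py <<'E'
def heads(n):
    p,d,m=cap(n); W=world(m,d);H,S,V=cv2.split(cv2.cvtColor(p,cv2.COLOR_RGB2HSV));z=W[...,2]
    g=(S>80)&(H>40)&(H<85)&(z>81)&(z<88)&(abs(W[...,1]+43)<90); k_,l,k,cc=cv2.connectedComponentsWithStats(g.astype(np.uint8))
    for i in range(1,k_):
        if k[i,4]>10:
            (c,r)=cv2.minEnclosingCircle(W[l==i][:,:2].astype(np.float32)); print(n,'head',k[i,4],np.round(c,1),'r',round(r,1),'house',wh(c).round(1))
E
python3 - <<'E'
from h import *
s=st(); heads('wrist'); heads('top'); print(wh(s['position'])); gh(-1,21,62)
E
```

```text
t: 44.38
position: [579.8, -22.9, 200.0]
orientation: [0.702, -0.702, 0.087, -0.088]
wrist_force: [0.4, -0.2, -0.9]
grip_width: 46.7
t 44.38 pos [579.8 -22.9 200. ] x [ 0.97  -0.245  0.001] y [ 0.001  0.    -1.   ] z [0.245 0.97  0.   ] F [ 0.4 -0.2 -0.9] w 46.7 j [-0.14  0.16  1.35  0.    1.63  0.11]
wrist head 239 [579.4 -22.6] r 8.2 house [-0.8 21.1]
wrist head 208 [569.2 -63.3] r 8.2 house [ -0.7 -20.8]
wrist head 196 [562.6 -89. ] r 8.0 house [ -0.9 -47.3]
top head 36 [569.6 -63.5] r 7.4 house [ -0.4 -20.9]
top head 18 [562. -88.] r 6.9 house [ -1.7 -46.5]
[-0.38465503 20.96957955]
linear [ -0.8 137.8  -0. ] twist [-0.    -0.     0.001] deg 0.0
```

```bash
python3 -m inch '{"linear":[[-0.3,50,0],[-0.3,95,0],[-0.3,120,0],[-0.3,131,0],[-0.3,136,0],[-0.3,137,0],[-0.3,137,0],[-0.3,137,0],[-0.3,137,0]],"twist":[[0,0,0],[0,0,0],[0,0,0],[0,0,0],[0,0,0],[0,0,0],[0,0,0],[0,0,0],[0,0,0]]}' 0.45
python3 -m inch '{"linear":[[0,0,0],[0,0,0],[0,0,0],[0,0,0],[0,0,0],[0,0,0]],"twist":[[0,0,0],[0,0,0],[0,0,0],[0,0,0],[0,0,0],[0,0,0]]}' 1 60
python3 -m inch '{"linear":[[0,-5,0],[0,-15,0],[0,-30,0],[0,-60,0],[0,-100,0],[0,-125,0],[0,-125,0],[0,-125,0],[0,-125,0]],"twist":[[0,0,0],[0,0,0],[0,0,0],[0,0,0],[0,0,0],[0,0,0],[0,0,0],[0,0,0],[0,0,0]]}'
cat >> h.py <<'E'
def tray():
    p,d,m=cap('top'); W=world(m,d);z=W[...,2]; r=(W[...,1]>180)&(W[...,1]<480)&(W[...,0]>420)&(W[...,0]<780)
    H,S,V=cv2.split(cv2.cvtColor(p,cv2.COLOR_RGB2HSV)); rr=r&(S>110)&((H<8)|(H>172))
    rect(W,rr&(abs(z-45)<5),'tray rim'); rect(W,rr&(z<12),'tray floor')
E
python3 - <<'E'
from h import *
s=st(); openings('wrist'); tray(); p,d,m=cap('side','s12.png')
c=cv2.resize(p[130:300,150:400],None,fx=3,fy=3,interpolation=cv2.INTER_CUBIC); cv2.imwrite('pics/s12c.png',c[:,:,::-1])
c,a=np.array([593.5,328.]),np.radians(12.3)
for k in(45,0,-45): P=c+k*np.array([np.cos(a),np.sin(a)]);print(P.round(1)); go([*P,190],YA-np.pi/2)
E
```

```text
t: 45.6
position: [579.9, -22.8, 63.3]
orientation: [0.702, -0.702, 0.087, -0.088]
wrist_force: [0.4, -0.4, -0.4]
grip_width: 46.9
t: 46.35
position: [580.2, -22.9, 63.7]
orientation: [0.702, -0.702, 0.086, -0.088]
wrist_force: [-0.4, -0.2, 3.3]
grip_width: 13.7
t: 47.48
position: [578.9, -22.7, 186.6]
orientation: [0.702, -0.702, 0.088, -0.087]
wrist_force: [-0.6, -0.0, -0.5]
grip_width: 14.0
t 47.48 pos [578.9 -22.7 186.6] x [ 0.97  -0.245 -0.002] y [-0.001  0.    -1.   ] z [0.245 0.97  0.   ] F [-0.6 -0.  -0.5] w 14.0 j [-0.14  0.17  1.37  0.    1.61  0.11]
wrist 70 699 edges [-46.6  35.4] gap [-13.2   2.4]
wrist 78 779 edges [-46.6  35.5] gap [-13.1   1.5]
wrist 85 743 edges [-46.3  35.6] gap [-12.1   2.4]
tray rim 470 c [593.1 325. ] s [180.5 140. ] long yaw 12.4 z 43.7
tray floor 3385 c [596.  331.9] s [166.7 125.2] long yaw 12.4 z 3.5
[637.5 337.6]
linear [-31.9  -2.6 363.6] twist [-0. -0. -0.] deg 0.0
[593.5 328. ]
linear [-72.2  -2.6 343.6] twist [-0. -0. -0.] deg 0.0
[549.5 318.4]
linear [-112.5   -2.6  323.5] twist [-0. -0. -0.] deg 0.0
```

View pics/s12c.png

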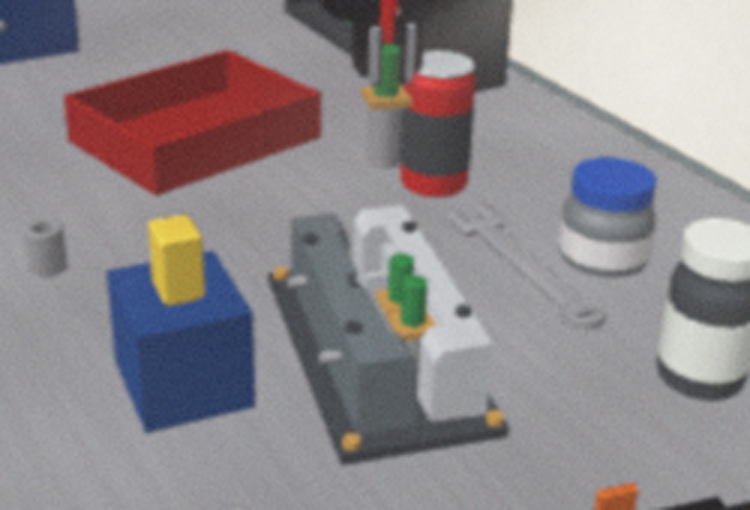

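```bash
python3 -c "
from h import *
go([585.5,367,186.6],YA-np.pi/2)"
```

```text
linear [-89.5   0.8 379.4] twist [-0. -0. -0.] deg 0.0
```

```bash
python3 -m inch '{"linear":[[-14,0,60],[-28,0,120],[-42,0,180],[-56,0,240],[-70,0,300],[-85,0,355],[-89.5,1,379.4],[-89.5,1,379.4],[-89.5,1,379.4],[-89.5,1,379.4],[-89.5,1,379.4],[-89.5,1,379.4]],"twist":[[0,0,0],[0,0,0],[0,0,0],[0,0,0],[0,0,0],[0,0,0],[0,0,0],[0,0,0],[0,0,0],[0,0,0],[0,0,0],[0,0,0]]}'
python3 - <<'E'
from h import *
s=st(); tray(); go([585.5,367,61],YA-np.pi/2)
E
```

```text
t: 49.12
position: [585.7, 366.3, 186.7]
orientation: [0.702, -0.702, 0.088, -0.088]
wrist_force: [-0.9, 0.2, 0.1]
grip_width: 13.9
t 49.12 pos [585.7 366.3 186.7] x [ 0.969 -0.246  0.   ] y [ 0.  0. -1.] z [0.246 0.969 0.   ] F [-0.9  0.2  0.1] w 13.9 j [0.48 0.42 1.06 0.   1.67 0.73]
tray rim 435 c [593.  325.1] s [180. 140.] long yaw 12.5 z 44.0
tray floor 3394 c [596.2 332.1] s [167.2 125. ] long yaw 12.2 z 3.6
linear [ -0.3 125.6   0.5] twist [-0.    -0.001 -0.   ] deg 0.1
```

```bash
python3 -m inch '{"linear":[[0,40,0.5],[0,80,0.5],[0,105,0.5],[0,116,0.5],[0,121,0.5],[0,124,0.5],[0,126,0.5],[0,126.5,0.5],[0,126.5,0.5],[0,126.5,0.5],[0,126.5,0.5]],"twist":[[0,0,0],[0,0,0],[0,0,0],[0,0,0],[0,0,0],[0,0,0],[0,0,0],[0,0,0],[0,0,0],[0,0,0],[0,0,0]]}'
python3 -m inch '{"linear":[[0,0,0],[0,0,0],[0,0,0],[0,0,0],[0,-40,0],[0,-90,0],[0,-125,0],[0,-125,0],[0,-125,0]],"twist":[[0,0,0],[0,0,0],[0,0,0],[0,0,0],[0,0,0],[0,0,0],[0,0,0],[0,0,0],[0,0,0]]}' 0.45
python3 - <<'E'
from h import *
s=st(); gh(-0.7,-21,186);
E
```

```text
t: 50.55
position: [585.8, 367.0, 60.3]
orientation: [0.702, -0.702, 0.087, -0.088]
wrist_force: [0.6, 0.7, -0.4]
grip_width: 13.6
t: 51.68
position: [585.4, 366.7, 184.2]
orientation: [-0.702, 0.702, -0.088, 0.087]
wrist_force: [0.4, -0.5, -0.7]
grip_width: 46.9
t 51.67 pos [585.4 366.7 184.2] x [ 0.969 -0.246 -0.001] y [-0.001 -0.    -1.   ] z [ 0.246  0.969 -0.   ] F [ 0.4 -0.5 -0.7] w 46.9 j [0.48 0.42 1.06 0.   1.66 0.73]
linear [  90.    -1.6 -421. ] twist [ 0.    -0.001 -0.001] deg 0.1
```

```bash
python3 -m inch '{"linear":[[13,0,-60],[26,0,-120],[39,0,-180],[52,0,-240],[65,0,-300],[78,0,-360],[88,-1,-410],[90,-1.6,-421],[90,-1.6,-421],[90,-1.6,-421],[90,-1.6,-421],[90,-1.6,-421]],"twist":[[0,0,0],[0,0,0],[0,0,0],[0,0,0],[0,0,0],[0,0,0],[0,0,0],[0,-0.001,-0.001],[0,-0.001,-0.001],[0,-0.001,-0.001],[0,-0.001,-0.001],[0,-0.001,-0.001]]}'
python3 - <<'E'
from h import *
s=st(); heads('wrist'); gh(-0.8,-20.8,63.3); p,d,m=cap('side','s13.png')
E
```

```text
t: 53.18
position: [569.4, -62.4, 186.0]
orientation: [-0.702, 0.702, -0.087, 0.087]
wrist_force: [0.2, -0.8, -0.2]
grip_width: 46.9
t 53.17 pos [569.4 -62.4 186. ] x [ 0.97  -0.243  0.   ] y [-0. -0. -1.] z [ 0.243  0.97  -0.   ] F [ 0.2 -0.8 -0.2] w 46.9 j [-0.21  0.15  1.39 -0.    1.6   0.04]
wrist head 261 [569.4 -63.3] r 8.0 house [ -0.5 -20.7]
wrist head 240 [562.5 -89. ] r 7.7 house [ -0.9 -47.4]
linear [-1.000e-01  1.227e+02 -7.000e-01] twist [0.    0.001 0.   ] deg 0.1
```

View pics/s13.png

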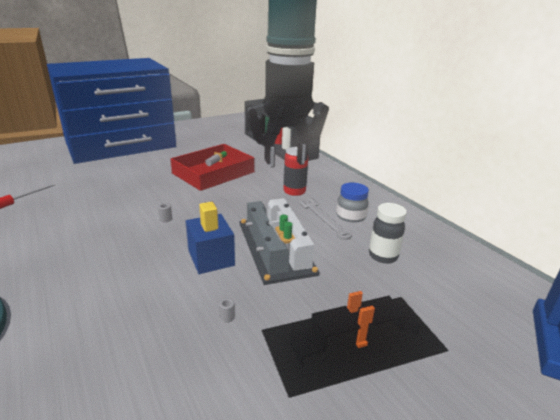

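```bash
python3 -m inch '{"linear":[[-0.1,50,-0.7],[-0.1,90,-0.7],[-0.1,110,-0.7],[-0.1,118,-0.7],[-0.1,121,-0.7],[-0.1,122.5,-0.7],[-0.1,122.5,-0.7],[-0.1,122.5,-0.7],[-0.1,122.5,-0.7]],"twist":[[0,0,0],[0,0,0],[0,0,0],[0,0,0],[0,0,0],[0,0,0],[0,0,0],[0,0,0],[0,0,0]]}' 0.45
python3 -m inch '{"linear":[[0,0,0],[0,0,0],[0,0,0],[0,0,0],[0,0,0],[0,0,0]],"twist":[[0,0,0],[0,0,0],[0,0,0],[0,0,0],[0,0,0],[0,0,0]]}' 1 60
python3 -m inch '{"linear":[[0,-5,0],[0,-15,0],[0,-30,0],[0,-60,0],[0,-100,0],[0,-125,0],[0,-125,0],[0,-125,0],[0,-125,0]],"twist":[[0,0,0],[0,0,0],[0,0,0],[0,0,0],[0,0,0],[0,0,0],[0,0,0],[0,0,0],[0,0,0]]}'
python3 - <<'E'
from h import *
s=st(); tray(); heads('wrist')
p,d,m=cap('top'); W=world(m,d);H,S,V=cv2.split(cv2.cvtColor(p,cv2.COLOR_RGB2HSV))
g=(S>80)&(H>40)&(H<85)&(W[...,1]>200)&(W[...,2]<100);print('green in tray',g.sum(),W[g].mean(0) if g.sum() else '')
b=(S>80)&(H>15)&(H<30)&(W[...,1]>200)&(W[...,1]<450)&(W[...,2]<100);print('brass',b.sum(),W[b].mean(0) if b.sum() else '')
go([602.5,289,186],YA-np.pi/2)
c=cv2.resize(p[150:260,105:205],None,fx=5,fy=5,interpolation=cv2.INTER_CUBIC); cv2.imwrite('pics/t14.png',c[:,:,::-1])
E
```

```text
t: 54.4
position: [569.3, -63.5, 63.9]
orientation: [-0.702, 0.702, -0.087, 0.087]
wrist_force: [0.3, 0.3, 0.0]
grip_width: 46.9
t: 55.15
position: [569.6, -63.6, 64.3]
orientation: [-0.702, 0.702, -0.086, 0.087]
wrist_force: [-0.2, -1.4, 3.6]
grip_width: 13.9
t: 56.28
position: [568.4, -63.3, 187.2]
orientation: [-0.702, 0.702, -0.088, 0.086]
wrist_force: [0.9, 0.4, -0.3]
grip_width: 13.7
t 56.27 pos [568.4 -63.3 187.2] x [ 0.97  -0.244 -0.002] y [-0.002 -0.    -1.   ] z [ 0.244  0.97  -0.001] F [ 0.9  0.4 -0.3] w 13.7 j [-0.21  0.15  1.39 -0.    1.61  0.04]
tray rim 462 c [597.8 348.8] s [179.6 140. ] long yaw 12.5 z 43.8
tray floor 3066 c [601.4 356.1] s [166.4 124.5] long yaw 12.2 z 3.6
green in tray 114 [742.50659967 452.97812512  22.87068847]
brass 74 [740.62075278 376.84612745  26.01614697]
linear [-53.2   1.8 350. ] twist [ 0.     0.001 -0.001] deg 0.1
```

View pics/t14.png

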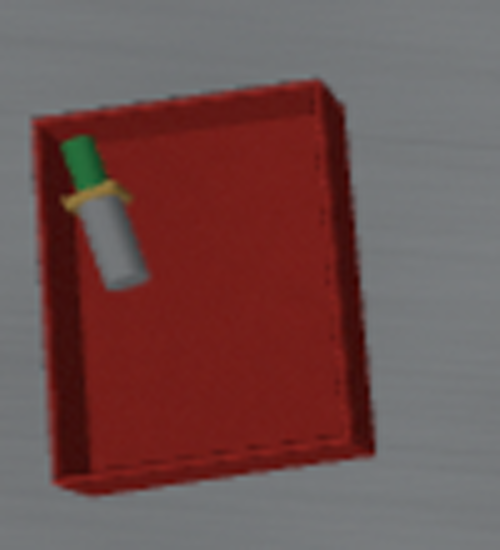

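```bash
python3 -c "
from h import *
go([605,314,187],YA-np.pi/2)"
```

```text
linear [-56.9   0.8 374.8] twist [ 0.     0.001 -0.001] deg 0.1
```

```bash
python3 -m inch '{"linear":[[-9,0,60],[-18,0,120],[-27,0,180],[-36,0,240],[-45,0,300],[-54,0,355],[-57,1,375],[-57,1,375],[-57,1,375],[-57,1,375],[-57,1,375],[-57,1,375]],"twist":[[0,0,0],[0,0,0],[0,0,0],[0,0,0],[0,0,0],[0,0,0],[0,0,-0.001],[0,0,-0.001],[0,0,-0.001],[0,0,-0.001],[0,0,-0.001],[0,0,-0.001]]}'
python3 - <<'E'
from h import *
s=st(); tray(); go([605,314,61],YA-np.pi/2)
E
```

```text
t: 57.92
position: [605.1, 313.5, 187.1]
orientation: [-0.702, 0.702, -0.087, 0.087]
wrist_force: [0.1, 0.4, -1.4]
grip_width: 13.4
t 57.92 pos [605.1 313.5 187.1] x [ 0.97  -0.245  0.   ] y [ 0. -0. -1.] z [ 0.245  0.97  -0.   ] F [ 0.1  0.4 -1.4] w 13.4 j [ 0.4   0.39  1.09 -0.    1.66  0.64]
tray rim 257 c [602.7 327.1] s [179.4  96. ] long yaw 12.3 z 44.0
tray floor 2250 c [603.4 346.5] s [166.4 104.3] long yaw 12.4 z 3.5
linear [-1.00e-01  1.26e+02  4.00e-01] twist [0. 0. 0.] deg 0.0
```

```bash
python3 -m inch '{"linear":[[0,40,0.4],[0,80,0.4],[0,105,0.4],[0,116,0.4],[0,121,0.4],[0,124,0.4],[0,126,0.4],[0,127,0.4],[0,127,0.4],[0,127,0.4],[0,127,0.4]],"twist":[[0,0,0],[0,0,0],[0,0,0],[0,0,0],[0,0,0],[0,0,0],[0,0,0],[0,0,0],[0,0,0],[0,0,0],[0,0,0]]}'
python3 -m inch '{"linear":[[0,0,0],[0,0,0],[0,0,0],[0,0,0],[0,-40,0],[0,-90,0],[0,-125,0],[0,-125,0],[0,-125,0]],"twist":[[0,0,0],[0,0,0],[0,0,0],[0,0,0],[0,0,0],[0,0,0],[0,0,0],[0,0,0],[0,0,0]]}' 0.45
python3 - <<'E'
from h import *
s=st(); gh(-0.8,-47.6,186);
E
```

```text
t: 59.35
position: [605.3, 314.1, 60.3]
orientation: [-0.702, 0.702, -0.087, 0.087]
wrist_force: [-0.6, 0.6, -0.5]
grip_width: 13.6
t: 60.48
position: [604.8, 313.9, 184.3]
orientation: [-0.701, 0.702, -0.087, 0.087]
wrist_force: [-0.6, 0.1, -0.9]
grip_width: 47.0
t 60.48 pos [604.8 313.9 184.3] x [ 0.97  -0.244 -0.   ] y [-0.001 -0.001 -1.   ] z [ 0.244  0.97  -0.001] F [-0.6  0.1 -0.9] w 47.0 j [ 0.4   0.4   1.09 -0.    1.66  0.64]
linear [  57.6   -1.4 -401.3] twist [ 0.001  0.    -0.   ] deg 0.1
```

```bash
python3 -m inch '{"linear":[[8,0,-60],[16,0,-120],[24,0,-180],[32,0,-240],[40,0,-300],[50,0,-360],[57,-1,-395],[57.6,-1.4,-401.3],[57.6,-1.4,-401.3],[57.6,-1.4,-401.3],[57.6,-1.4,-401.3],[57.6,-1.4,-401.3]],"twist":[[0,0,0],[0,0,0],[0,0,0],[0,0,0],[0,0,0],[0,0,0],[0,0,0],[0,0,0],[0,0,0],[0,0,0],[0,0,0],[0,0,0]]}'
python3 - <<'E'
from h import *
s=st(); heads('wrist'); gh(-0.8,-47.5,63.5); tray()
E
```

```text
t: 61.98
position: [562.8, -88.4, 186.1]
orientation: [-0.702, 0.702, -0.087, 0.086]
wrist_force: [-0.3, -0.1, 0.5]
grip_width: 46.7
t 61.98 pos [562.8 -88.4 186.1] x [ 0.97  -0.243 -0.   ] y [-0.    -0.001 -1.   ] z [ 0.243  0.97  -0.001] F [-0.3 -0.1  0.5] w 46.7 j [-0.25  0.14  1.4  -0.    1.6  -0.01]
wrist head 258 [562.5 -89.2] r 7.8 house [ -0.9 -47.6]
linear [ 1.000e-01  1.226e+02 -5.000e-01] twist [ 0.001  0.001 -0.   ] deg 0.1
tray rim 470 c [598.3 348.9] s [180.8 140.1] long yaw 12.5 z 44.0
tray floor 2892 c [601.3 356.2] s [166.2 124.1] long yaw 12.7 z 3.6
```

```bash
python3 -m inch '{"linear":[[0,50,-0.5],[0,90,-0.5],[0,110,-0.5],[0,118,-0.5],[0,121,-0.5],[0,122.5,-0.5],[0,122.5,-0.5],[0,122.5,-0.5],[0,122.5,-0.5]],"twist":[[0,0,0],[0,0,0],[0,0,0],[0,0,0],[0,0,0],[0,0,0],[0,0,0],[0,0,0],[0,0,0]]}' 0.45
python3 -m inch '{"linear":[[0,0,0],[0,0,0],[0,0,0],[0,0,0],[0,0,0],[0,0,0]],"twist":[[0,0,0],[0,0,0],[0,0,0],[0,0,0],[0,0,0],[0,0,0]]}' 1 60
python3 -m inch '{"linear":[[0,-5,0],[0,-15,0],[0,-30,0],[0,-60,0],[0,-100,0],[0,-125,0],[0,-125,0],[0,-125,0],[0,-125,0]],"twist":[[0,0,0],[0,0,0],[0,0,0],[0,0,0],[0,0,0],[0,0,0],[0,0,0],[0,0,0],[0,0,0]]}'
python3 - <<'E'
from h import *
s=st(); tray(); heads('wrist'); go([550,341,187],YA-np.pi/2)
p,d,m=cap('top');c=cv2.resize(p[150:260,105:205],None,fx=5,fy=5,interpolation=cv2.INTER_CUBIC); cv2.imwrite('pics/t15.png',c[:,:,::-1])
E
```

```text
t: 63.2
position: [562.7, -89.4, 64.0]
orientation: [-0.701, 0.702, -0.087, 0.087]
wrist_force: [0.4, 0.5, -0.1]
grip_width: 47.1
t: 63.95
position: [562.9, -89.4, 64.3]
orientation: [-0.701, 0.702, -0.086, 0.087]
wrist_force: [0.2, 1.0, 2.6]
grip_width: 13.6
t: 65.08
position: [561.9, -89.1, 187.3]
orientation: [-0.702, 0.702, -0.088, 0.086]
wrist_force: [0.6, 0.2, -2.1]
grip_width: 13.9
t 65.08 pos [561.9 -89.1 187.3] x [ 0.97  -0.244 -0.003] y [-0.003 -0.    -1.   ] z [ 0.244  0.97  -0.001] F [ 0.6  0.2 -2.1] w 13.9 j [-0.26  0.14  1.4  -0.    1.6  -0.01]
tray rim 410 c [598.4 349. ] s [180.8 140. ] long yaw 12.6 z 43.7
tray floor 2888 c [601.6 356.3] s [166.2 124.2] long yaw 12.4 z 3.5
linear [-116.6    0.5  414.2] twist [ 0.001  0.001 -0.002] deg 0.1
```

View pics/t15.png

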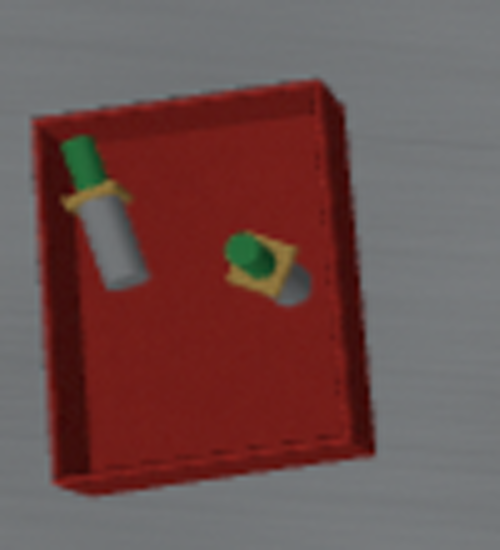

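```bash
python3 -m inch '{"linear":[[-16,0,60],[-32,0,120],[-48,0,180],[-64,0,240],[-80,0,300],[-97,0,355],[-112,0,395],[-116.6,0.5,414],[-116.6,0.5,414],[-116.6,0.5,414],[-116.6,0.5,414],[-116.6,0.5,414]],"twist":[[0,0,0],[0,0,0],[0,0,0],[0,0,0],[0,0,0],[0,0,0],[0,0,-0.002],[0,0,-0.002],[0,0,-0.002],[0,0,-0.002],[0,0,-0.002],[0,0,-0.002]]}'
python3 -c "
from h import *
st();go([550,341,60.4],YA-np.pi/2)"
```

```text
t: 66.72
position: [550.5, 339.6, 187.6]
orientation: [-0.701, 0.702, -0.087, 0.088]
wrist_force: [-0.8, 0.2, -0.8]
grip_width: 13.7
t 66.72 pos [550.5 339.6 187.6] x [ 0.969 -0.245  0.001] y [ 0.001 -0.001 -1.   ] z [ 0.245  0.969 -0.001] F [-0.8  0.2 -0.8] w 13.7 j [ 0.47  0.31  1.19 -0.    1.64  0.71]
linear [ -1.  127.2   1.4] twist [ 0.001 -0.001  0.001] deg 0.1
```

```bash
python3 -m inch '{"linear":[[-1,40,1.4],[-1,80,1.4],[-1,105,1.4],[-1,116,1.4],[-1,121,1.4],[-1,124,1.4],[-1,126,1.4],[-1,127.5,1.4],[-1,127.5,1.4],[-1,127.5,1.4],[-1,127.5,1.4]],"twist":[[0,0,0],[0,0,0],[0,0,0],[0,0,0],[0,0,0],[0,0,0],[0,0,0],[0,0,0],[0,0,0],[0,0,0],[0,0,0]]}'
python3 -m inch '{"linear":[[0,0,0],[0,0,0],[0,0,0],[0,0,0],[0,-40,0],[0,-90,0],[0,-125,0],[0,-125,0],[0,-125,-40],[0,-125,-95],[0,-125,-150],[0,-125,-150]],"twist":[[0,0,0],[0,0,0],[0,0,0],[0,0,0],[0,0,0],[0,0,0],[0,0,0],[0,0,0],[0,0,0],[0,0,0],[0,0,0],[0,0,0]]}' 0.45
python3 - <<'E'
from h import *
s=st(); tray(); openings('top'); heads('top')
p,d,m=cap('top');W=world(m,d);z=W[...,2];V=p.max(2)
r=np.zeros(z.shape,bool); r[180:320,370:460]=1
rect(W,r&(V<60)&(abs(z-54)<6),'cap'); rect(W,r&(V<60)&(abs(z-3)<5),'mat')
H,S,V=cv2.split(cv2.cvtColor(p,cv2.COLOR_RGB2HSV)); rect(W,(S>120)&(H>20)&(H<35)&(abs(z-115)<6),'wedge')
c=cv2.resize(p[130:320,105:480],None,fx=2.1,fy=2.1,interpolation=cv2.INTER_CUBIC); cv2.imwrite('pics/t16.png',c[:,:,::-1])
E
```

```text
t: 68.1
position: [550.1, 341.2, 60.4]
orientation: [-0.701, 0.702, -0.087, 0.088]
wrist_force: [-0.4, -0.4, 0.2]
grip_width: 13.4
t: 69.6
position: [511.7, 192.7, 183.8]
orientation: [-0.701, 0.702, -0.089, 0.088]
wrist_force: [0.1, -0.2, 0.6]
grip_width: 46.9
t 69.6 pos [511.7 192.7 183.8] x [ 0.968 -0.249 -0.001] y [-0.002 -0.002 -1.   ] z [ 0.249  0.968 -0.003] F [ 0.1 -0.2  0.6] w 46.9 j [ 0.26  0.1   1.46 -0.    1.59  0.51]
tray rim 89 c [507.7 361.8] s [87.3 31.5] long yaw 81.0 z 43.6
tray floor 234 c [528.  369.9] s [65.6 31. ] long yaw -81.5 z 3.7
top -85 99 edges [-46.5  34.7] gap [-13.7   1.5]
top -78 102 edges [-45.7  34.7] gap [-12.3   1. ]
top -70 101 edges [-46.3  35.1] gap [-14.    1.8]
top 70 95 edges [-45.8  35.4] gap [-13.    3.2]
top 78 98 edges [-45.7  36.1] gap [-13.3   3.9]
top 85 98 edges [-45.7  35.4] gap [-12.3   3.6]
cap 950 c [ 548.9 -305.3] s [128.6  45.2] long yaw -11.8 z 53.9
mat 3352 c [ 546.8 -304.7] s [249.6 120. ] long yaw -11.7 z 3.1
wedge 165 c [441.4 -12.4] s [28.6 24.8] long yaw 83.0 z 114.4
```

View pics/t16.png

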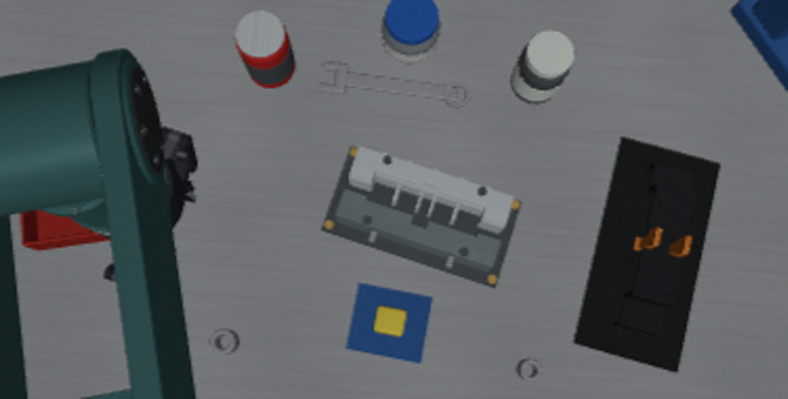

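```bash
python3 -m inch '{"linear":[[0,-20,-50],[0,-40,-100],[0,-40,-150],[0,-40,-190],[0,-40,-190],[0,-40,-190],[0,-40,-190],[0,-40,-190]],"twist":[[0,0,0],[0,0,0],[0,0,0],[0,0,0],[0,0,0],[0,0,0],[0,0,0],[0,0,0]]}'
python3 - <<'E'
from h import *
st(); tray()
for n in('top','side'):
    p,d,m=cap(n);W=world(m,d);H,S,V=cv2.split(cv2.cvtColor(p,cv2.COLOR_RGB2HSV))
    g=(S>80)&(H>40)&(H<85)&(W[...,1]>220)&(W[...,1]<460)&(abs(W[...,0]-600)<130)&(W[...,2]<110)
    k_,l,k,cc=cv2.connectedComponentsWithStats(g.astype(np.uint8))
    for i in range(1,k_):
        if k[i,4]>8: print(n,'green',k[i,4],np.median(W[l==i],0).round(1))
    print([np.round(a['rect'])for a in finder.spot_in(n,'cart4') if a['conf']>.4])
E
```

```text
t: 70.8
position: [466.9, 13.4, 224.6]
orientation: [-0.702, 0.702, -0.086, 0.086]
wrist_force: [-0.4, -0.2, -0.2]
grip_width: 46.6
t 70.8 pos [466.9  13.4 224.6] x [ 0.97  -0.242 -0.   ] y [-0. -0. -1.] z [ 0.242  0.97  -0.   ] F [-0.4 -0.2 -0.2] w 46.6 j [-0.09 -0.1   1.57 -0.    1.67  0.15]
tray rim 415 c [598.1 349.1] s [180.7 140.9] long yaw 12.8 z 43.8
tray floor 2695 c [601.3 356.5] s [166.  123.9] long yaw 12.4 z 3.6
top green 64 [656.  416.8  23.1]
top green 60 [604.4 310.7  77.3]
top green 63 [548.9 337.4  77.9]
[array([117., 178., 133., 204.]), array([135., 220., 155., 231.]), array([112., 167., 178., 247.]), array([151., 199., 167., 210.])]
side green 56 [546.1 335.7  69.5]
side green 72 [603.2 310.   66.9]
[array([192., 151., 203., 172.]), array([204., 153., 226., 165.]), array([217., 148., 223., 166.])]
```

```bash
python3 -c "
from station import job_done
print(job_done())"
```

```text
the job is handed in; nothing more can be done
None
```

The job is done and handed in at about 71 s of robot time, well under the 210 s limit.

- **Dust cap:** unclipped and standing upright, level and along the mat's length, about 2 mm from the mat's centre.
- **Cover:** backed off left, right, left, right with the wedge, to about 4, 7.4, 10.2 and 10.5 mm. By wedge depth, the lead between ends was never more than about 4 mm. The last depth images put both ends about 10 mm open and even to within 1 mm.
- **Wedge:** back upright in the holder's slot. Its top is at 114.5 mm, which means it is fully seated.
- **Cartridges:** three were present (2, 3 and 4). All are in the red tray: 3 and 4 stand, and 2 lies on its side against the left side but inside. The housing is now empty.
- **Tray:** it was knocked about 24 mm during the run, so I measured it again before placing the last two cartridges.
- **Rest of the bench:** the sprays, jar, wrench and sockets were not touched and looked unmoved in the last picture.

**Checks that disagreed:** the network's cover-point readings in the top view were off by up to about 10 mm. I relied on wedge depth and depth-image edges instead. I had used up the picture views by the end, so I checked the final tray contents from depth and colour, not by eye.

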